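# Turn the job box over and scan its label

### The job

The small wooden job box has arrived upside down, with its code label against the bench: turn it over and set it down gently, label up, near the middle of the white tile. Then take the code reader from its stand and hold it steady, pointing straight down at the middle of the label from 5 to 10 cm above it, for more than a second and without touching the box. Put the reader back in its stand nose down, leave the box on the tile, and leave the dish, the tin and the steel block alone.

Things in the scene. Friction and masses are not known exactly. Their poses are not given: they have to be found in the camera images.
- box_mid (a point): centre of the job box: a closed brown wooden box 60 x 46 x 48 mm (its x, y, z), about 140 g, loose, with a fine black seam round it 16 mm from the label face. It starts on the bench with the label face down (only four small black felt dots, on the plain face, are seen from above). Its z axis points from the label face to the plain face, so z points up at the start and must point down at the end
- code (a point): centre of the label on the box's 60 x 46 mm label face: white paper 30 mm square with a black dot code 24 mm square, 24 mm from the box's centre. Its z axis points out of the label, away from the box (straight down at the start)
- tile_top (a point): centre of the top face of the white ceramic tile, 150 x 150 mm, 12 mm thick, fixed flat on the bench; x and y along its edges, z up
- reader_mid (a point): mid-height of the code reader: a straight wand 150 mm long, about 130 g, loose, standing nose down in its stand. Its z axis runs from nose to tail (up while it stands). The tail 100 mm are a square grey handle 28 x 28 mm (sides along its x and y), from 25 mm below this point to its top, 75 mm above it; the nose 50 mm are a round black barrel 32 mm in diameter
- reader_window (a point): the reading window: centre of the reader's nose face, 75 mm from its mid-point. Its z axis points out of the nose, along the line of sight (straight down while it stands)
- stand_floor (a point): centre of the inner floor of the reader's stand, on which the reader's nose rests: a fixed upright aluminium tube on a round steel foot (90 mm across, 5 mm high); the tube is 40 mm wide inside, 48 mm outside, and its rim is 50 mm above this point, 55 mm above the bench. z up
- dish: bystander: small white bowl, 68 mm across, 22 mm high, beyond the tile; origin under its centre
- tin: bystander: round brass tin, 50 mm across, 24 mm high, beyond the tile; origin under its centre
- pad: bystander: flat steel bench block, 85 x 75 x 18 mm, beyond the tile; origin under its centre
There are look-alikes about, which are no part of the job. Several things look just like the part that bears tile_top: the one meant starts farthest to the robot's right. Several things look just like the part that bears box_mid: the one meant starts farthest to the robot's left.

How it is judged (in metres and radians):
On the way, in this order (a step that is already met when the one before it is completed fails the run):
1. the box lies label up near the middle of the tile, let go and at rest (angle between code's own z axis and vertical below 0.08 rad and z of code in the frame of tile_top between 0.045 and 0.051 m and horizontal distance between code and tile_top below 0.035 m and linear speed of box below 0.02 m/s and contact force between box and the fingers below 0.1 N), for 0.3 s.
2. the held reader points straight down at the label from 5 to 10 cm, steady (x of code in the frame of reader_window between -0.012 and 0.012 m and y of code in the frame of reader_window between -0.012 and 0.012 m and z of code in the frame of reader_window between 0.045 and 0.105 m and angle between the z axis of code and the z axis of reader_window, either way round below 0.26 rad and linear speed of reader below 0.03 m/s and angular speed of reader below 0.2 rad/s and contact force between reader and the fingers above 0.5 N and angle between code's own z axis and vertical below 0.08 rad and z of code in the frame of tile_top between 0.045 and 0.051 m and horizontal distance between code and tile_top below 0.035 m), for 1 s.
At the end, for the whole second after the job is handed in: the box rests flat on the tile, label up, its centre within 35 mm of the tile's centre; the reader stands nose down in its stand, its nose on the stand's floor (within 6 mm) and its lean under 0.3 rad; both released and at rest (all of step 1 and horizontal distance between reader_window and stand_floor below 0.012 m and z of reader_window in the frame of stand_floor below 0.006 m and angle between reader_mid's own z axis and vertical below 0.3 rad and linear speed of reader below 0.02 m/s); the robot touches nothing.
It fails at once if the box is dropped or thrown (moves faster than 0.6 m/s while not in the gripper) (contact force between box and the fingers below 0.05 N and linear speed of box above 0.6 m/s).
It fails at once if the reader touches the box (contact force between reader and box above 1 N).
It fails at once if the reader is tipped over (angle between reader_mid's own z axis and vertical above 1.2 rad).
It fails at once if the dish, tin or steel block is shifted by more than 25 mm (distance of any of dish, tin, pad from where it was at the start of the episode above 0.025 m).
It also fails if it takes over 72 s, if anything falls off the work surface, if the arm or the gripper's body presses on something with over 40 N, if the wrist force passes 120 N, or if a joint passes its speed limit or range.

### The arm

A 6-joint arm with a two-finger parallel gripper is mounted at the origin on the work surface. World frame = base frame: x ahead of the robot, y to its left, z up, the work surface at z = 0. Lengths are in mm, angles in rad, forces in N, time in s.
With the tool pointing down it reaches from about 350 to 975 mm from the base axis. Payload 7.1 kg.
Tool frame: the origin (TCP) lies at the very end of the fingers, on their centre line; the grasp point (between the pads) lies 19 mm behind it; y points along the fingers, x is the direction in which the jaws open and shut, and the axes are right-handed (so a half turn about y gives the same grasp; the last joint's range is limited). The gripper opens to 88 mm and grips with 3 to 60 N. Pads are 20 mm wide; open, the fingers measure 115 mm over their backs; the gripper's body (75 mm by 178 mm) begins 61 mm behind the grasp point.
Start: joints at [-1.181, 0.423, 1.63, -0, 1.089, -0.019], TCP at [248.458, -573.475, 222.675] pointing down, gripper open.
Joint ranges: [-3, 3], [-0.9, 2.11], [0.09, 2.58], [-1.31, 4.45], [0.11, 2.69], [-2.54, 2.54]. Speed limits (rad/s): [2.39, 2.39, 3.01, 3.14, 3.14, 3.14].

### API

Orientations are given as a rotation vector (axis times angle).
In Python, from workcell import ctrl gives the robot as it stands. The module is installed in compiled form; this text tells all that it offers.
- The arm moves only by the tool carry_out, never from a script. Its arguments are lists of equal length, an entry for each row: "delta_pos": the shift along the tool's x, y, z in cm, a list of three; "rotation": the turn, a rotation vector about the tool's x, y, z in rad, a list of three. In form: {"delta_pos": [[dx, dy, dz], ...], "rotation": [[wx, wy, wz], ...]}. A call has 1 to 12 rows; each row is the pose to reach, as a shift and turn from the pose commanded when the call began, along the tool's axes at that moment; what a row does not reach only later rows make up. A row lasts 1/12 s, in which the tool goes at most 41.7 mm and 7.16 degrees, less where a joint would pass 70% of its speed; a pose out of reach is approached as far as the arm can. A call with a gripper value outside its range is refused whole. "hand" is the closure in counts, from 0 (fully open) to 255 (shut), set as the call begins (left out, the last holds). The fingers move at their own pace and stop on an object; the grip force is fixed at half the most. Time passes only in rows, so rows that repeat a pose let the fingers close. It gives the time, the measured TCP pose, the force and the opening at its end, in the units of the state.
- ctrl.get_obs(): the state, without advancing time (a new reading comes with each control period).
- ctrl.get_image(name): name is "scene" or "top"; returns the picture (400x640x3 uint8, red, green, blue); there is no depth.
- ctrl.camera_info(name): a dict with "fov_y" (degrees; the focal length in pixels is half the picture's height over the tangent of half this angle, whatever the lens; pixels are square), "cx", "cy" (the principal point, pixels), "R" (3x3) and "t" (3): a world point X has camera coordinates R X + t. Camera axes: x right, y down, z forward; pixel columns grow to the right and rows downward; lengths in mm; the calibration is good to about 2 mm. A picture is of the moment at which its call begins. camera_info takes no time and is no camera call.
- ctrl.close_job(): hands the job in, once; it reports no verdict.
The state is a dict: "t": time; "qpos": joint angles; "qvel": joint speeds; "joint_torque": joint torques, N m; "ee_pos": TCP position; "orientation": TCP orientation; "ft_force": force on the tool from outside, world axes, zero at the start; "moment": the same for the moment, N m; "width": finger opening in mm.
Only numpy, scipy, OpenCV 4.12 (cv2) and the standard library are available. Lean on these libraries where they do the work, as an engineer would, in place of code of your own. Each camera call takes 0.05 s, during which the arm holds its last target.

## Working session

There is one attempt and no reset: what is moved stays moved. The work goes in short steps, Python scripts to look and compute and a tool call to move; the robot and the scene stay as the last step left them, time stands still between calls to the robot, and variables do not carry over. Pictures are saved under pics/ and viewed, and the job is handed in when it is done.

Besides the shell and the picture viewer there is one more tool, called after "Emit:" as name(argument=value, ...), one argument or row to a line, values as JSON. carry_out: Moves the arm, as the interface text tells. Its arguments: {"type":"object","properties":{"delta_pos":{"type":"array","items":{"type":"array","items":{"type":"number"}}},"rotation":{"type":"array","items":{"type":"array","items":{"type":"number"}}},"hand":{"type":"number"}},"required":["delta_pos","rotation"]}

```bash
mkdir -p pics; ls
python3 - <<'E'
from workcell import ctrl
import cv2
print(ctrl.get_obs())
for n in("scene","top"):
    print(n,ctrl.camera_info(n))
    cv2.imwrite(f"pics/{n}0.png",ctrl.get_image(n)[:,:,::-1])
E
```

```text
pics
{'t': 0.0, 'qpos': array([-1.18102185e+00,  4.23837461e-01,  1.63072548e+00,  3.01344365e-06,
        1.08861457e+00, -1.90045753e-02]), 'qvel': array([ 4.36500363e-07,  7.01782309e-04, -2.00043368e-04, -2.79519079e-04,
       -7.80430142e-04, -8.04080050e-04]), 'joint_torque': array([-1.85556373e-04, -5.44625938e+01, -2.73666161e+01,  6.44758064e-02,
        2.27202749e-02, -1.06764198e-04]), 'ee_pos': array([ 248.23012473, -572.95343261,  221.88988465]), 'orientation': array([-1.37438051,  0.90399388, -0.90184458]), 'ft_force': array([-0.80375165, -0.93098716, -0.04602006]), 'moment': array([ 0.00190809,  0.02371601, -0.04348147]), 'width': 87.80192326058251}
scene {'fov_y': 42.466154670531736, 'cx': 318.471604048364, 'cy': 200.36612330551606, 'R': array([[ 0.1679034 ,  0.98577625,  0.00732294],
       [ 0.77818574, -0.1279778 , -0.6148566 ],
       [-0.60517386,  0.10893512, -0.78860493]]), 't': array([-122.28022422, -325.36782475, 1963.35301278])}
top {'fov_y': 46.27680639361614, 'cx': 323.453627550275, 'cy': 205.8163208685725, 'R': array([[ 0.01248366, -0.99984087, -0.01274362],
       [-0.98545173, -0.01014167, -0.16965267],
       [ 0.16949643,  0.01467611, -0.98542152]]), 't': array([  50.43255992,  543.31645843, 1170.36213487])}
```

View pics/scene0.png

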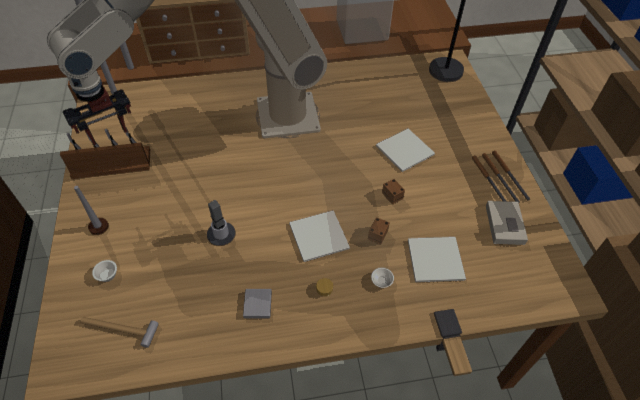

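View pics/top0.png

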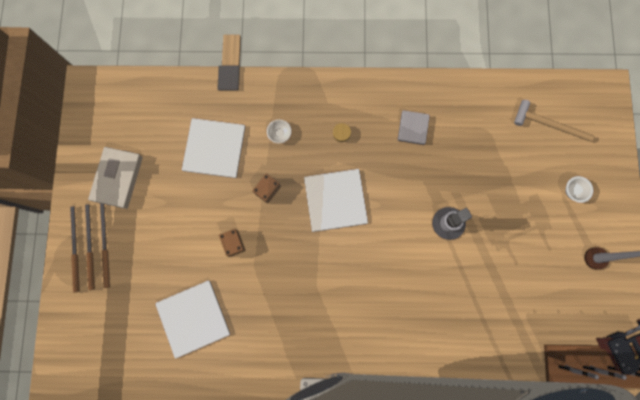

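```bash
cat > h.py <<'E'
import numpy as np, cv2
from workcell import ctrl
def cam(n):
    c=ctrl.camera_info(n); f=200/np.tan(np.radians(c['fov_y'])/2)
    K=np.array([[f,0,c['cx']],[0,f,c['cy']],[0,0,1]]); return K,np.array(c['R']),np.array(c['t'])
def w(n,u,v,z):
    K,R,t=cam(n); d=R.T@np.linalg.inv(K)@[u,v,1]; o=-R.T@t
    return o+d*(z-o[2])/d[2]
def px(n,X):
    K,R,t=cam(n); p=(R@np.atleast_2d(X).T).T+t; p=p@K.T; return p[:,:2]/p[:,2:]
def tri(ps):
    A=[];b=[]
    for n,u,v in ps:
        K,R,t=cam(n); P=K@np.c_[R,t]
        for r,x in((0,u),(1,v)):
            q=x*P[2]-P[r]; s=np.linalg.norm(q[:3]); A.append(q[:3]/s); b.append(-q[3]/s)
    return np.linalg.lstsq(np.array(A),np.array(b),rcond=None)
E
python3 - <<'E'
from h import *
T=cv2.imread("pics/top0.png");S=cv2.imread("pics/scene0.png")
def crop(I,u,v,w_,h_): return cv2.resize(I[v:v+h_,u:u+w_],(400,300),interpolation=cv2.INTER_CUBIC)
cv2.imwrite("pics/c1.png",np.vstack([np.hstack([crop(T,200,170,100,75+0),crop(T,292,160,100,75)]),np.hstack([crop(S,350,165,80,60),crop(T,410,175,100,75)])]))
cv2.imwrite("pics/c2.png",np.vstack([np.hstack([crop(T,212,223,40,30),crop(S,374,175,40,30)]),np.hstack([crop(S,180,190,80,60),crop(S,280,200,80,60)])]))
for p in [(336,200),(232,243),(265,188),(450,222)]: print(p,w("top",*p,12))
for p in [(319,236),(394,190),(379,230),(221,233)]: print(p,w("scene",*p,12))
E
```

```text
(336, 200) [564.84955753  23.70192227  12.        ]
(232, 243) [446.35110457 297.91924011  12.        ]
(265, 188) [595.83083419 215.45518464  12.        ]
(450, 222) [ 508.6080088  -278.86830124   12.        ]
(319, 236) [575.25243982  27.65022286  12.        ]
(394, 190) [433.42214504 306.89499155  12.        ]
(379, 230) [583.67065354 218.31328488  12.        ]
(221, 233) [ 514.0331962  -273.44287421   12.        ]
```

View pics/c1.png

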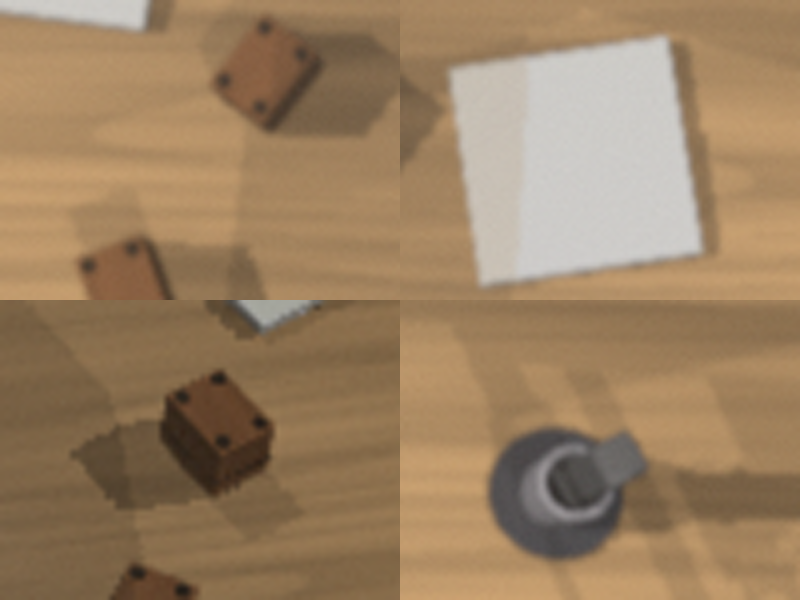

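View pics/c2.png

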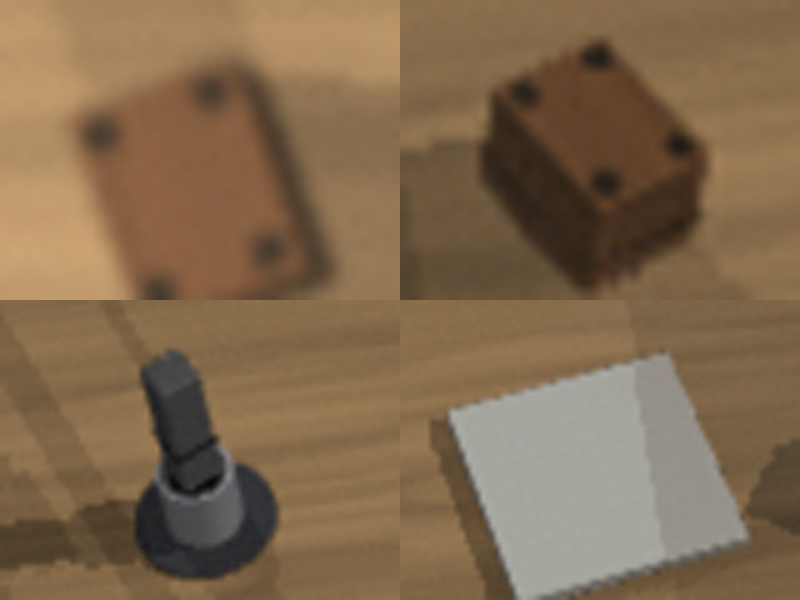

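```bash
cat >> h.py <<'E'
def quad(I,u,v,lo,hi,r=60):
    # bright low-saturation region including seed -> 4 line-fitted corners (subpixel)
    hsv=cv2.cvtColor(cv2.GaussianBlur(I,(3,3),0),cv2.COLOR_BGR2HSV)
    m=cv2.inRange(hsv,np.array(lo),np.array(hi))
    n,l,st,ce=cv2.connectedComponentsWithStats(m,connectivity=4)
    k=l[v,u]; c=max(cv2.findContours((l==k).astype(np.uint8),cv2.RETR_EXTERNAL,cv2.CHAIN_APPROX_NONE)[0],key=cv2.contourArea)
    return cv2.minAreaRect(c),cv2.approxPolyDP(c,0.04*cv2.arcLength(c,True),True)[:,0],c[:,0].astype(float)
def fitq(c,q):
    L=[]
    for i in range(4):
        a,b=q[i].astype(float),q[(i+1)%4].astype(float); d=(b-a)/np.linalg.norm(b-a); n=np.array([-d[1],d[0]])
        s=(c-a)@d; e=abs((c-a)@n); sel=c[(s>.1*np.linalg.norm(b-a))&(s<.9*np.linalg.norm(b-a))&(e<3)]
        vx,vy,x,y=cv2.fitLine(sel.astype(np.float32),cv2.DIST_HUBER,0,.01,.01).ravel()
        L.append(np.cross([x,y,1],[x+vx,y+vy,1]))
    P=[np.cross(L[i-1],L[i]) for i in range(4)]
    return np.array([p[:2]/p[2] for p in P])
E
python3 - <<'E'
from h import *
T=cv2.imread("pics/top0.png");S=cv2.imread("pics/scene0.png")
for n,I,u,v in(("top",T,336,200),("top",T,215,150),("top",T,193,320),("scene",S,319,236),("scene",S,436,259),("scene",S,405,150)):
    r,q,c=quad(I,u,v,(0,0,110),(180,60,255)); print(n,len(q),r)
    if len(q)==4:
        Q=fitq(c,q); W=np.array([w(n,*p,12) for p in Q]); print(Q.round(1).tolist()); print(W.round(1)[:,:2].tolist(),W.mean(0).round(1),np.linalg.norm(W-np.roll(W,-1,0),axis=1).round(1))
E
```

```text
top 4 ((335.5754699707031, 199.6993865966797), (56.45438766479492, 56.95943069458008), 81.15818786621094)
[[358.5, 168.2], [304.0, 176.7], [312.0, 231.2], [367.6, 222.8]]
[[653.1, -36.7], [628.0, 110.9], [480.2, 86.6], [504.0, -60.8]] [566.3  25.   12. ] [149.7 149.8 149.3 151.1]
top 4 ((213.00999450683594, 147.42999267578125), (56.70996856689453, 54.58864974975586), 8.130102157592773)
[[191.4, 118.0], [181.3, 170.1], [235.8, 177.2], [244.8, 124.9]]
[[792.3, 426.9], [643.3, 445.4], [624.8, 295.7], [773.5, 277.5]] [708.5 361.4  12. ] [150.1 150.9 149.7 150.5]
top 4 ((191.79310607910156, 318.9827575683594), (60.722373962402344, 61.65085220336914), 68.19859313964844)
[[208.9, 279.6], [154.7, 302.8], [174.7, 358.4], [230.1, 334.1]]
[[349.9, 354.1], [288.7, 491.9], [151.0, 430.5], [212.7, 292.2]] [250.6 392.2  12. ] [150.8 150.7 151.4 150.5]
scene 4 ((319.0545349121094, 234.6790771484375), (42.50959777832031, 50.70371627807617), 73.0724868774414)
[[332.9, 210.2], [288.9, 222.1], [303.9, 261.0], [349.1, 247.2]]
[[483.5, 89.2], [507.2, -58.0], [657.2, -32.7], [631.4, 112.2]] [569.8  27.7  12. ] [149.1 152.1 147.2 149.6]
scene 4 ((436.5169982910156, 258.39056396484375), (43.65441131591797, 55.38246154785156), 87.51044464111328)
[[408.0, 238.3], [415.6, 280.4], [465.3, 278.7], [454.6, 236.6]]
[[629.0, 300.0], [776.7, 281.7], [795.0, 428.2], [646.8, 446.1]] [711.9 364.   12. ] [148.9 147.6 149.3 147.1]
scene 4 ((405.25006103515625, 148.25001525878906), (47.37614822387695, 35.35533905029297), 45.0)
[[407.6, 128.2], [376.0, 144.0], [402.5, 170.5], [435.3, 153.1]]
[[155.0, 432.7], [215.5, 297.7], [354.1, 358.3], [293.1, 495.5]] [254.4 396.1  12. ] [147.9 151.3 150.2 151.8]
```

The candidates for each part in the top view:

- **Tiles:** (336,200), (214,148) and (193,319). The image's right is the robot's right, so (336,200) is the tile meant.
- **Boxes:** (265,188) and (232,243). The one farther left, (232,243), is meant; it sits at (394,190) in the scene view. The crop shows four felt dots on it.
- **Reader:** it stands in its stand at (450,222) top and (221,233) scene.

Next I'll measure the box and the reader.

Run:
```python
from h import *
dT=np.array([[103,133],[210,90],[270,250],[155,292]])/10-.45+[212,223]
dS=np.array([[125,93],[198,55],[280,145],[205,183]])/10-.45+[374,175]
A=np.array([w("top",*p,48) for p in dT])[:,:2];B=np.array([w("scene",*p,48) for p in dS])[:,:2]
for X in(A,B):
    print(X.round(1).tolist(),X.mean(0).round(1)); E=X-np.roll(X,-1,0); print(np.linalg.norm(E,axis=1).round(1),np.degrees(np.arctan2(E[:,1],E[:,0])).round(1))
# reader: project guesses
T=cv2.imread("pics/top0.png");S=cv2.imread("pics/scene0.png")
t=cv2.resize(T[190:246,420:484],None,fx=6,fy=6,interpolation=cv2.INTER_CUBIC);s=cv2.resize(S[192:248,190:254],None,fx=6,fy=6,interpolation=cv2.INTER_CUBIC)
cv2.imwrite("pics/r1.png",np.clip(np.hstack([t,s]).astype(float)*1.6,0,255))
from scipy.spatial.transform import Rotation as Ro
print(Ro.from_rotvec(ctrl.get_obs()['orientation']).as_matrix().round(3))
```

```text
[[461.3, 317.4], [472.7, 290.3], [431.7, 273.0], [420.6, 302.0]] [446.6 295.7]
[29.4 44.6 31.1 43.5] [ 112.9   22.9  -69.1 -159.3]
[[431.5, 275.8], [419.5, 303.8], [461.2, 320.4], [472.7, 292.1]] [446.3 298. ]
[30.4 44.9 30.5 44.3] [ -66.8 -158.3  112.1   21.5]
[[ 0.398 -0.001  0.918]
 [-0.918  0.001  0.398]
 [-0.001 -1.     0.   ]][ WARN:0@1.105] global loadsave.cpp:1063 imwrite_ Unsupported depth image for selected encoder is fallbacked to CV_8U.
```

View pics/r1.png

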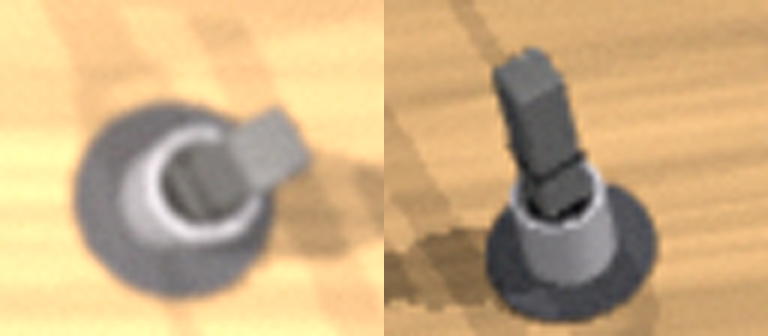

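```bash
cat >> h.py <<'E'
from scipy.spatial.transform import Rotation as Ro
def Rt(az,tilt=0):
    """jaw azimuth az deg (tool x), tool down, then turned about own x by tilt deg"""
    a=np.radians(az); x=np.array([np.cos(a),np.sin(a),0]); y=np.array([0,0,-1.]); 
    return Ro.from_matrix(np.c_[x,y,np.cross(x,y)])*Ro.from_rotvec([np.radians(tilt),0,0])
def plan(p,R,grasp=False):
    """p: TCP target, or grasp-point target"""
    o=ctrl.get_obs(); R0=Ro.from_rotvec(o['orientation']); p=np.array(p,float)
    if grasp: p=p+19*R.as_matrix()[:,1]
    d=R0.inv().apply(p-o['ee_pos'])/10; r=(R0.inv()*R).as_rotvec()
    n=max(np.linalg.norm(d)*10/41.7,np.degrees(np.linalg.norm(r))/7.16)
    print("d",d.round(2).tolist(),"rot",r.round(3).tolist(),"rows",round(n,1))
def st():
    o=ctrl.get_obs(); R=Ro.from_rotvec(o['orientation']).as_matrix()
    print("t",round(o['t'],2),"q",o['qpos'].round(2).tolist(),"tcp",o['ee_pos'].round(1).tolist(),"grasp",(o['ee_pos']-19*R[:,1]).round(1).tolist(),"x",R[:,0].round(3).tolist(),"y",R[:,1].round(3).tolist(),"F",o['ft_force'].round(1).tolist(),"w",round(o['width'],1))
E
python3 -c "
from h import *
plan([520,-250,300],Rt(-25))
print(Rt(22.3,45).as_matrix().round(2))"
```

```text
d [-18.85, -7.77, 37.77] rot [-0.001, -0.726, -0.001] rows 10.3
[[ 0.93 -0.27 -0.27]
 [ 0.38  0.65  0.65]
 [-0.   -0.71  0.71]]
```

Emit:
carry_out(
  delta_pos=[
    [-6, -5, 12],
    [-12, -7.8, 24],
    [-18.8, -7.8, 37.8],
    [-18.8, -7.8, 37.8],
    [-18.8, -7.8, 37.8],
    [-18.8, -7.8, 37.8],
    [-18.8, -7.8, 37.8],
    [-18.8, -7.8, 37.8],
    [-18.8, -7.8, 37.8],
    [-18.8, -7.8, 37.8],
    [-18.8, -7.8, 37.8],
    [-18.8, -7.8, 37.8],
  ],
  rotation=[
    [0, -0.12, 0],
    [0, -0.24, 0],
    [0, -0.36, 0],
    [0, -0.48, 0],
    [0, -0.6, 0],
    [0, -0.726, 0],
    [0, -0.726, 0],
    [0, -0.726, 0],
    [0, -0.726, 0],
    [0, -0.726, 0],
    [0, -0.726, 0],
    [0, -0.726, 0],
  ],
  hand=0,
)

```text
t: 1.1
ee_pos: [522.5, -248.3, 301.0]
orientation: [-1.544, 0.338, -0.339]
ft_force: [-0.4, -0.6, 0.8]
width: 88.0
```

```bash
python3 -c "
from h import *
st();plan([446,297,180],Rt(22.3))"
```

```text
t 1.1 q [-0.46, 0.27, 1.66, 0.0, 1.21, -0.03] tcp [522.5, -248.3, 301.0] grasp [522.5, -248.3, 320.0] x [0.908, -0.419, 0.001] y [0.001, 0.0, -1.0] F [-0.4, -0.6, 0.8] w 88.0
d [-29.78, 12.09, 46.32] rot [-0.0, -0.821, 0.001] rows 13.5
```

Emit:
carry_out(
  delta_pos=[
    [-29.8, 10, 46.3],
    [-29.8, 10, 46.3],
    [-29.8, 10, 46.3],
    [-29.8, 10, 46.3],
    [-29.8, 10, 46.3],
    [-29.8, 10, 46.3],
    [-29.8, 10, 46.3],
    [-29.8, 10, 46.3],
    [-29.8, 10, 46.3],
    [-29.8, 10, 46.3],
    [-29.8, 10, 46.3],
    [-29.8, 10, 46.3],
  ],
  rotation=[
    [0, -0.82, 0],
    [0, -0.82, 0],
    [0, -0.82, 0],
    [0, -0.82, 0],
    [0, -0.82, 0],
    [0, -0.82, 0],
    [0, -0.82, 0],
    [0, -0.82, 0],
    [0, -0.82, 0],
    [0, -0.82, 0],
    [0, -0.82, 0],
    [0, -0.82, 0],
  ],
)

```text
t: 2.1
ee_pos: [453.4, 237.0, 210.7]
orientation: [-1.551, -0.3, 0.301]
ft_force: [0.7, 0.1, -0.8]
width: 87.7
```

```bash
python3 -c "
from h import *
st();
for s in(45,-45): plan(np.array([446.5,297,26])-120*Rt(22.3,s).as_matrix()[:,1],Rt(22.3,s),True)"
```

```text
t 2.1 q [0.46, 0.27, 1.89, -0.0, 0.98, 0.08] tcp [453.4, 237.0, 210.7] grasp [453.4, 237.0, 229.7] x [0.928, 0.374, -0.001] y [-0.0, -0.001, -1.0] F [0.7, 0.1, -0.8] w 87.7
d [1.66, 11.32, -1.32] rot [0.786, -0.006, 0.002] rows 6.3
d [1.56, 11.32, 12.97] rot [-0.785, -0.006, -0.003] rows 6.3
```

Emit:
carry_out(
  delta_pos=[
    [1.6, 5, 12],
    [1.6, 5, 13],
    [1.6, 5, 13],
    [1.6, 7, 13],
    [1.6, 9, 13],
    [1.6, 11.3, 13],
    [1.6, 11.3, 13],
    [1.6, 11.3, 13],
    [1.6, 11.3, 13],
  ],
  rotation=[
    [-0.12, 0, 0],
    [-0.24, 0, 0],
    [-0.36, 0, 0],
    [-0.48, 0, 0],
    [-0.6, 0, 0],
    [-0.72, 0, 0],
    [-0.785, 0, 0],
    [-0.785, 0, 0],
    [-0.785, 0, 0],
  ],
)

```text
t: 2.85
ee_pos: [420.0, 362.5, 96.9]
orientation: [-2.32, -0.45, 0.191]
ft_force: [1.2, -0.0, 0.2]
width: 87.9
```

```bash
python3 -c "
from h import *
st()
plan(np.array([446.5,297,26]),Rt(22.3,-45),True)
for n in('scene','top'): cv2.imwrite(f'pics/{n}1.png',ctrl.get_image(n)[:,:,::-1])
a=cv2.imread('pics/scene1.png')[80:280,270:510];b=cv2.imread('pics/top1.png')[130:330,130:370]
cv2.imwrite('pics/p1.png',cv2.resize(np.hstack([a,b]),(800,333)))"
```

```text
t 2.85 q [1.01, 0.75, 1.64, -0.63, 1.34, 0.96] tcp [420.0, 362.5, 96.9] grasp [415.0, 374.9, 110.4] x [0.927, 0.375, -0.003] y [0.263, -0.656, -0.708] F [1.2, -0.0, 0.2] w 87.9
d [0.03, 11.91, 0.01] rot [-0.001, -0.001, -0.006] rows 2.9
```

View pics/p1.png

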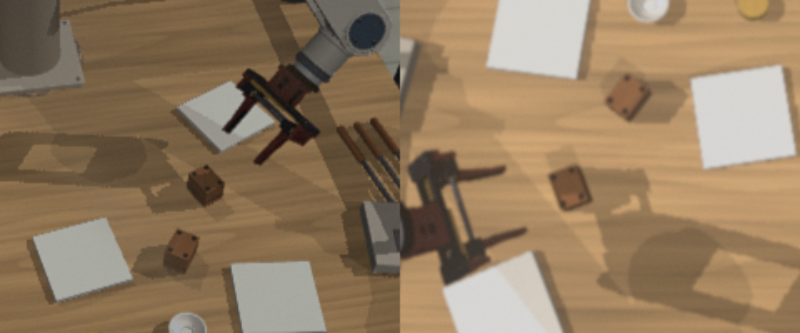

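Emit:
carry_out(
  delta_pos=[
    [0, 3, 0],
    [0, 6, 0],
    [0, 8.5, 0],
    [0, 10.5, 0],
    [0, 11.9, 0],
    [0, 11.9, 0],
    [0, 11.9, 0],
  ],
  rotation=[
    [0, 0, 0],
    [0, 0, 0],
    [0, 0, 0],
    [0, 0, 0],
    [0, 0, 0],
    [0, 0, 0],
    [0, 0, 0],
  ],
)

```text
t: 3.53
ee_pos: [452.4, 284.8, 15.3]
orientation: [-2.319, -0.449, 0.185]
ft_force: [0.2, 0.0, 0.4]
width: 87.5
```

Emit:
carry_out(
  delta_pos=[
    [0, 0, 0],
    [0, 0, 0],
    [0, 0, 0],
    [0, 0, 0],
    [0, 0, 0],
    [0, 0, 0],
    [0, 0, 0],
    [0, 0, 0],
  ],
  rotation=[
    [0, 0, 0],
    [0, 0, 0],
    [0, 0, 0],
    [0, 0, 0],
    [0, 0, 0],
    [0, 0, 0],
    [0, 0, 0],
    [0, 0, 0],
  ],
  hand=255,
)

```text
t: 4.2
ee_pos: [451.5, 285.8, 14.5]
orientation: [-2.32, -0.451, 0.187]
ft_force: [-3.2, 1.7, 5.6]
width: 59.4
```

```bash
python3 -c "
from h import *
st()
plan(np.array([446.5,297,85]),Rt(22.3,-45),True)
for n in('scene','top'): cv2.imwrite(f'pics/{n}2.png',ctrl.get_image(n)[:,:,::-1])
a=cv2.imread('pics/scene2.png')[130:250,330:474];b=cv2.imread('pics/top2.png')[190:310,170:314]
cv2.imwrite('pics/p2.png',cv2.resize(np.hstack([a,b]),(800,333)))"
```

```text
t 4.2 q [0.9, 0.85, 1.74, -0.74, 1.14, 1.04] tcp [451.5, 285.8, 14.5] grasp [446.4, 298.2, 28.0] x [0.927, 0.375, 0.0] y [0.265, -0.655, -0.707] F [-3.2, 1.7, 5.6] w 59.4
d [-0.03, -3.95, -4.11] rot [-0.001, -0.004, -0.003] rows 1.4
```

View pics/p2.png

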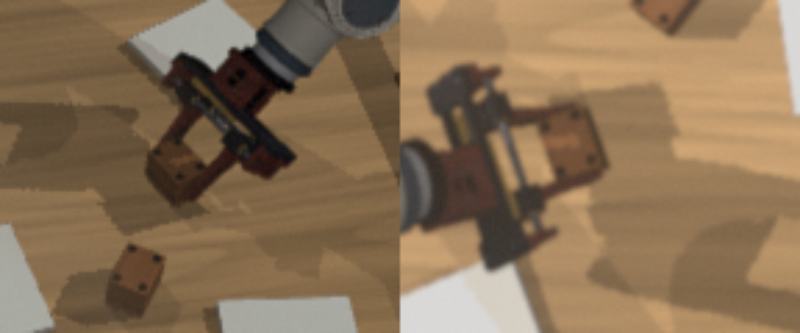

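Emit:
carry_out(
  delta_pos=[
    [0, -1, -1],
    [0, -2.5, -2.5],
    [0, -4, -4.1],
    [0, -5.1, -5.1],
    [0, -5.1, -5.1],
  ],
  rotation=[
    [0, 0, 0],
    [0, 0, 0],
    [0, 0, 0],
    [0, 0, 0],
    [0, 0, 0],
  ],
)

```text
t: 4.72
ee_pos: [452.7, 286.5, 89.2]
orientation: [-2.317, -0.453, 0.182]
ft_force: [0.1, 0.6, -1.4]
width: 59.7
```

```bash
python3 -c "
from h import *
st()
plan(np.array([446.5,297,100]),Rt(22.3,0),True)
plan(np.array([446.5,297,100]),Rt(22.3,45),True)
"
```

```text
t 4.72 q [0.9, 0.72, 1.75, -0.71, 1.23, 0.96] tcp [452.7, 286.5, 89.2] grasp [447.6, 298.9, 102.7] x [0.927, 0.375, 0.004] y [0.267, -0.653, -0.709] F [0.1, 0.6, -1.4] w 59.7
d [-0.18, -0.27, 1.43] rot [0.783, -0.007, 0.002] rows 6.3
d [-0.19, -1.61, 1.99] rot [1.568, -0.006, 0.005] rows 12.5
```

Emit:
carry_out(
  delta_pos=[
    [0, 0, 0.2],
    [0, 0, 0.5],
    [0, -0.1, 0.8],
    [-0.1, -0.2, 1.0],
    [-0.1, -0.3, 1.2],
    [-0.1, -0.3, 1.4],
    [-0.1, -0.5, 1.6],
    [-0.1, -0.7, 1.8],
    [-0.2, -0.9, 1.9],
    [-0.2, -1.1, 2],
    [-0.2, -1.4, 2],
    [-0.2, -1.6, 2],
  ],
  rotation=[
    [0.12, 0, 0],
    [0.24, 0, 0],
    [0.36, 0, 0],
    [0.48, 0, 0],
    [0.6, 0, 0],
    [0.72, 0, 0],
    [0.84, 0, 0],
    [0.96, 0, 0],
    [1.08, 0, 0],
    [1.2, 0, 0],
    [1.32, 0, 0],
    [1.44, 0, 0],
  ],
)

```text
t: 5.72
ee_pos: [441.0, 308.3, 84.2]
orientation: [-0.929, -0.183, 0.353]
ft_force: [0.1, -0.3, -1.9]
width: 59.7
```

```bash
python3 -c "
from h import *
st()
plan(np.array([446.5,297,40]),Rt(22.3,45),True)
"
```

```text
t 5.72 q [0.24, 0.6, 1.94, 0.84, 0.9, -0.78] tcp [441.0, 308.3, 84.2] grasp [445.1, 297.9, 99.6] x [0.928, 0.374, 0.003] y [-0.217, 0.547, -0.809] F [0.1, -0.3, -1.9] w 59.7
d [0.06, 4.72, -3.32] rot [0.156, -0.002, 0.007] rows 1.4
```

Emit:
carry_out(
  delta_pos=[
    [0, 0.6, -0.4],
    [0, 2, -1.4],
    [0.1, 3.5, -2.5],
    [0.1, 4.7, -3.3],
    [0.1, 4.7, -3.3],
    [0.1, 4.7, -3.3],
  ],
  rotation=[
    [0.08, 0, 0],
    [0.156, 0, 0.003],
    [0.156, 0, 0.007],
    [0.156, 0, 0.007],
    [0.156, 0, 0.007],
    [0.156, 0, 0.007],
  ],
)

```text
t: 6.22
ee_pos: [440.1, 308.8, 25.1]
orientation: [-0.782, -0.146, 0.371]
ft_force: [0.4, -1.2, -1.0]
width: 59.7
```

```bash
python3 -c "
from h import *
st()
plan(np.array([446.5,297,25]),Rt(22.3,45),True)
for n in('scene','top'): cv2.imwrite(f'pics/{n}3.png',ctrl.get_image(n)[:,:,::-1])
a=cv2.imread('pics/scene3.png')[130:250,330:474];b=cv2.imread('pics/top3.png')[190:310,170:314]
cv2.imwrite('pics/p3.png',cv2.resize(np.hstack([a,b]),(800,333)))"
```

```text
t 6.22 q [0.18, 0.77, 1.92, 1.0, 0.96, -1.01] tcp [440.1, 308.8, 25.1] grasp [445.2, 296.4, 38.6] x [0.925, 0.379, -0.008] y [-0.272, 0.649, -0.711] F [0.4, -1.2, -1.0] w 59.7
d [0.16, 0.97, -0.94] rot [0.006, -0.006, -0.005] rows 0.3
```

View pics/p3.png

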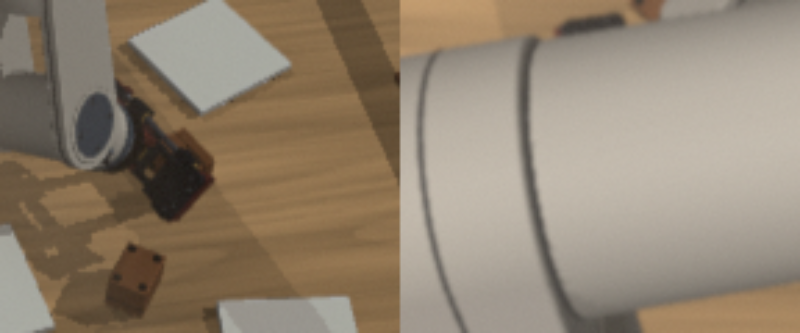

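Emit:
carry_out(
  delta_pos=[
    [0, 0.3, -0.3],
    [0.05, 0.6, -0.6],
    [0.1, 0.8, -0.8],
    [0.1, 0.9, -0.9],
    [0.1, 0.95, -0.95],
    [0.1, 0.97, -0.97],
    [0.1, 0.97, -0.97],
    [0.1, 0.97, -0.97],
  ],
  rotation=[
    [0, 0, 0],
    [0, 0, 0],
    [0, 0, 0],
    [0, 0, 0],
    [0, 0, 0],
    [0, 0, 0],
    [0, 0, 0],
    [0, 0, 0],
  ],
)

```text
t: 6.98
ee_pos: [442.1, 309.5, 14.4]
orientation: [-0.779, -0.15, 0.37]
ft_force: [-1.7, -8.9, 16.6]
width: 59.6
```

```bash
python3 -c "
from h import *
st()"
```

```text
t 6.98 q [0.18, 0.8, 1.91, 1.01, 0.95, -1.03] tcp [442.1, 309.5, 14.4] grasp [447.2, 297.1, 27.9] x [0.925, 0.379, -0.004] y [-0.27, 0.651, -0.709] F [-1.7, -8.9, 16.6] w 59.6
```

Emit:
carry_out(
  delta_pos=[
    [0, -0.1, 0.1],
    [0, -0.1, 0.1],
    [0, -0.1, 0.1],
    [0, -0.1, 0.1],
    [0, -0.1, 0.1],
    [0, -0.1, 0.1],
    [0, -0.1, 0.1],
  ],
  rotation=[
    [0, 0, 0],
    [0, 0, 0],
    [0, 0, 0],
    [0, 0, 0],
    [0, 0, 0],
    [0, 0, 0],
    [0, 0, 0],
  ],
  hand=0,
)

```text
t: 7.57
ee_pos: [441.7, 309.4, 13.6]
orientation: [-0.782, -0.148, 0.37]
ft_force: [-0.1, 0.3, -0.4]
width: 88.0
```

Emit:
carry_out(
  delta_pos=[
    [0, -2, 0],
    [0, -5, 0],
    [0, -8, 0],
    [0, -11, 0],
    [0, -11, 0],
  ],
  rotation=[
    [0, 0, 0],
    [0, 0, 0],
    [0, 0, 0],
    [0, 0, 0],
    [0, 0, 0],
  ],
)

```text
t: 7.98
ee_pos: [475.2, 235.9, 94.9]
orientation: [-0.783, -0.153, 0.365]
ft_force: [0.9, 0.8, -0.2]
width: 87.9
```

```bash
python3 -c "
from h import *
st()
p=np.array([446.5,297,26])
plan(p-130*Rt(22.3,0).as_matrix()[:,1],Rt(22.3,0),True)
plan(p-120*Rt(22.3,-45).as_matrix()[:,1],Rt(22.3,-45),True)
cv2.imwrite('pics/scene4.png',ctrl.get_image('scene')[:,:,::-1])
a=cv2.imread('pics/scene4.png')[130:250,330:474]
cv2.imwrite('pics/p4.png',cv2.resize(a,(720,600),interpolation=2))"
```

```text
t 7.98 q [0.04, 0.66, 1.88, 0.83, 1.1, -0.93] tcp [475.2, 235.9, 94.9] grasp [480.2, 223.5, 108.5] x [0.927, 0.376, 0.0] y [-0.264, 0.65, -0.713] F [0.9, 0.8, -0.2] w 87.9
d [-0.35, 1.73, 7.76] rot [-0.777, -0.003, 0.002] rows 6.2
d [-0.38, 9.56, 10.07] rot [-1.563, -0.004, 0.001] rows 12.5
```

View pics/p4.png

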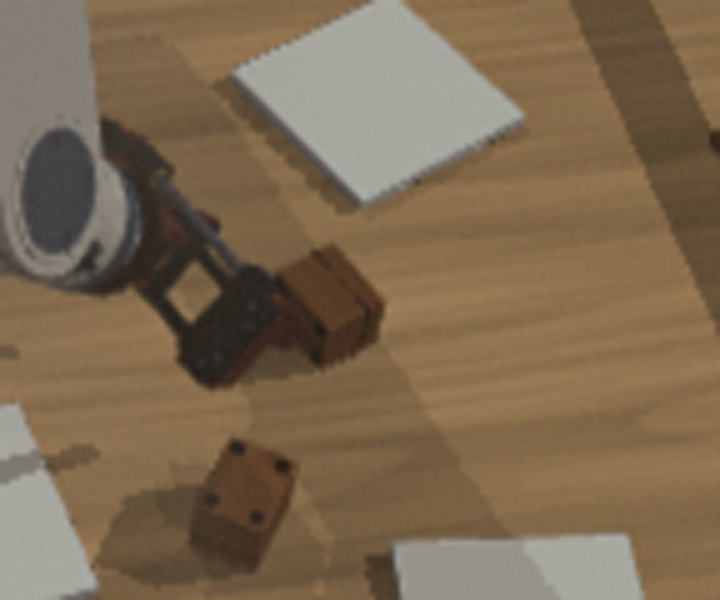

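The box lies on its side, with the seam and label toward +y (right in the picture), as planned. Next I'll move above it and look again.

Emit:
carry_out(
  delta_pos=[
    [0, -3, 1],
    [0, -3.5, 3],
    [0, -3, 5],
    [-0.2, -2, 7],
    [-0.3, -0.5, 7.8],
    [-0.3, 1, 7.8],
    [-0.3, 1.7, 7.8],
    [-0.3, 1.7, 7.8],
  ],
  rotation=[
    [-0.12, 0, 0],
    [-0.24, 0, 0],
    [-0.36, 0, 0],
    [-0.48, 0, 0],
    [-0.6, 0, 0],
    [-0.72, 0, 0],
    [-0.777, 0, 0],
    [-0.777, 0, 0],
  ],
)

```text
t: 8.7
ee_pos: [440.1, 302.5, 133.0]
orientation: [-1.55, -0.304, 0.316]
ft_force: [-0.3, -0.2, 0.1]
width: 87.5
```

```bash
python3 -c "
from h import *
st()
p=np.array([446.5,297,26])
plan(p-120*Rt(22.3,-45).as_matrix()[:,1],Rt(22.3,-45),True)"
```

```text
t 8.7 q [0.58, 0.42, 1.89, 0.0, 0.84, 0.18] tcp [440.1, 302.5, 133.0] grasp [440.3, 302.5, 152.0] x [0.923, 0.385, -0.008] y [-0.007, -0.003, -1.0] F [-0.3, -0.2, 0.1] w 87.5
d [0.45, 3.55, 6.39] rot [-0.785, 0.009, -0.005] rows 6.3
```

Emit:
carry_out(
  delta_pos=[
    [0.2, 0, 2],
    [0.4, 0, 4],
    [0.4, 0.5, 6],
    [0.4, 1.5, 6.4],
    [0.4, 2.5, 6.4],
    [0.45, 3.5, 6.4],
    [0.45, 3.5, 6.4],
    [0.45, 3.5, 6.4],
  ],
  rotation=[
    [-0.12, 0, 0],
    [-0.24, 0, 0],
    [-0.36, 0, 0],
    [-0.48, 0, 0],
    [-0.6, 0.005, -0.003],
    [-0.72, 0.009, -0.005],
    [-0.785, 0.009, -0.005],
    [-0.785, 0.009, -0.005],
  ],
)

```text
t: 9.37
ee_pos: [420.5, 359.8, 95.8]
orientation: [-2.323, -0.449, 0.195]
ft_force: [-0.7, -0.3, -0.8]
width: 87.7
```

```bash
python3 -c "
from h import *
st()
for n in('scene','top'): cv2.imwrite(f'pics/{n}5.png',ctrl.get_image(n)[:,:,::-1])
a=cv2.imread('pics/scene5.png')[170:215,366:420];b=cv2.imread('pics/top5.png')[220:265,205:259]
cv2.imwrite('pics/p5.png',cv2.resize(np.hstack([a,b]),(800,333),interpolation=2))"
```

```text
t 9.37 q [1.01, 0.75, 1.64, -0.63, 1.33, 0.96] tcp [420.5, 359.8, 95.8] grasp [415.5, 372.3, 109.2] x [0.927, 0.375, -0.007] y [0.261, -0.658, -0.706] F [-0.7, -0.3, -0.8] w 87.7
```

View pics/p5.png

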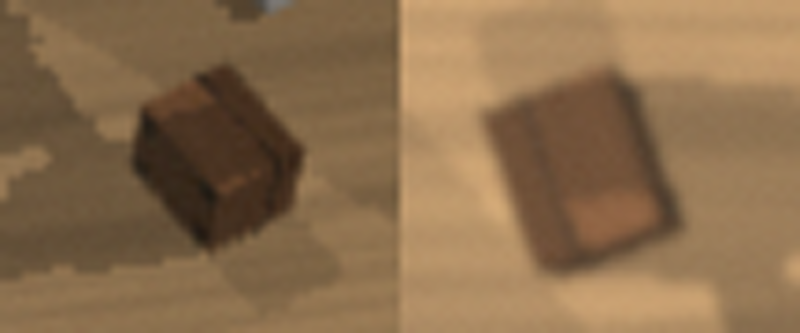

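```bash
python3 -c "
from h import *
k=400/54
for q in [(490,115),(605,75),(660,220),(548,262)]: print(w('top',(q[0]-400)/k+205-.45,q[1]/k+220-.45,46).round(1))
for q in [(142,105),(225,65),(300,152),(213,195)]: print(w('scene',q[0]/k+366-.45,q[1]/k+170-.45,46).round(1))
"
```

```text
[463.3 331.3  46. ]
[477.8 291.8  46. ]
[427.5 270.4  46. ]
[412.5 308.6  46. ]
[428.7 272.3  46. ]
[412.  314.8  46. ]
[466.2 334.5  46. ]
[483.5 290.3  46. ]
```

```bash
python3 -c "
from h import *
plan(np.array([446.5,301.5,25]),Rt(22.6,-45),True)"
```

```text
d [0.13, 11.53, 0.67] rot [-0.004, -0.007, -0.01] rows 2.8
```

Emit:
carry_out(
  delta_pos=[
    [0.1, 2, 0.6],
    [0.1, 5, 0.6],
    [0.1, 8, 0.6],
    [0.1, 10, 0.6],
    [0.1, 11.5, 0.6],
    [0.1, 11.5, 0.6],
    [0.1, 11.5, 0.6],
  ],
  rotation=[
    [0, -0.007, -0.01],
    [0, -0.007, -0.01],
    [0, -0.007, -0.01],
    [0, -0.007, -0.01],
    [0, -0.007, -0.01],
    [0, -0.007, -0.01],
    [0, -0.007, -0.01],
  ],
)

```text
t: 10.05
ee_pos: [453.3, 288.8, 14.6]
orientation: [-2.314, -0.462, 0.186]
ft_force: [0.1, 0.5, 0.3]
width: 87.6
```

Emit:
carry_out(
  delta_pos=[
    [0, 0, 0],
    [0, 0, 0],
    [0, 0, 0],
    [0, 0, 0],
    [0, 0, 0],
    [0, 0, 0],
    [0, 0, 0],
    [0, 0, 0],
  ],
  rotation=[
    [0, 0, 0],
    [0, 0, 0],
    [0, 0, 0],
    [0, 0, 0],
    [0, 0, 0],
    [0, 0, 0],
    [0, 0, 0],
    [0, 0, 0],
  ],
  hand=255,
)

```text
t: 10.72
ee_pos: [452.7, 289.9, 14.6]
orientation: [-2.315, -0.465, 0.187]
ft_force: [-3.3, 2.1, 6.3]
width: 60.1
```

```bash
python3 -c "
from h import *
st()"
```

```text
t 10.72 q [0.91, 0.85, 1.74, -0.74, 1.14, 1.04] tcp [452.7, 289.9, 14.6] grasp [447.5, 302.2, 28.0] x [0.923, 0.384, 0.005] y [0.274, -0.65, -0.709] F [-3.3, 2.1, 6.3] w 60.1
```

Emit:
carry_out(
  delta_pos=[
    [0, -1, -1],
    [0, -2.5, -2.5],
    [0, -4.5, -4.5],
    [0, -6.5, -6.5],
    [0, -7.1, -7.1],
    [0, -7.1, -7.1],
  ],
  rotation=[
    [0, 0, 0],
    [0, 0, 0],
    [0, 0, 0],
    [0, 0, 0],
    [0, 0, 0],
    [0, 0, 0],
  ],
)

```text
t: 11.22
ee_pos: [453.5, 290.1, 116.8]
orientation: [-2.312, -0.466, 0.183]
ft_force: [-0.0, 0.6, -2.2]
width: 60.1
```

```bash
python3 -c "
from h import *
st()
plan(np.array([520,140,130]),Rt(16,0),True)
"
```

```text
t 11.22 q [0.91, 0.67, 1.75, -0.7, 1.26, 0.93] tcp [453.5, 290.1, 116.8] grasp [448.2, 302.4, 130.3] x [0.923, 0.384, 0.009] y [0.276, -0.647, -0.711] F [-0.0, 0.6, -2.2] w 60.1
d [0.37, 11.96, -11.26] rot [0.779, 0.106, 0.053] rows 6.3
```

Emit:
carry_out(
  delta_pos=[
    [0, 1.5, -1.5],
    [0.1, 3.5, -3.5],
    [0.2, 5.5, -5.3],
    [0.3, 7.5, -7.2],
    [0.4, 9.5, -9],
    [0.4, 11, -10.5],
    [0.4, 12, -11.3],
    [0.4, 12, -11.3],
  ],
  rotation=[
    [0.11, 0.015, 0.007],
    [0.22, 0.03, 0.015],
    [0.33, 0.045, 0.022],
    [0.44, 0.06, 0.03],
    [0.55, 0.075, 0.038],
    [0.66, 0.09, 0.045],
    [0.77, 0.105, 0.053],
    [0.779, 0.106, 0.053],
  ],
)

```text
t: 11.88
ee_pos: [520.9, 133.9, 108.4]
orientation: [-1.558, -0.211, 0.216]
ft_force: [-0.0, -0.9, -1.7]
width: 60.1
```

```bash
python3 -c "
from h import *
st()
plan(np.array([570,22,110]),Rt(9.3,45),True)
"
```

```text
t 11.88 q [0.23, 0.46, 1.9, 0.0, 0.79, -0.05] tcp [520.9, 133.9, 108.4] grasp [521.0, 133.9, 127.4] x [0.963, 0.269, -0.003] y [-0.004, 0.001, -1.0] F [-0.0, -0.9, -1.7] w 60.1
d [1.87, 1.15, -10.77] rot [0.782, 0.103, -0.046] rows 6.3
```

Emit:
carry_out(
  delta_pos=[
    [0.2, 0, -1.3],
    [0.4, 0, -3],
    [0.8, 0.2, -5],
    [1.2, 0.4, -7],
    [1.5, 0.7, -8.8],
    [1.8, 1, -10],
    [1.9, 1.1, -10.8],
    [1.9, 1.1, -10.8],
    [1.9, 1.1, -10.8],
  ],
  rotation=[
    [0.11, 0.015, -0.006],
    [0.22, 0.03, -0.012],
    [0.33, 0.045, -0.018],
    [0.44, 0.06, -0.025],
    [0.55, 0.075, -0.032],
    [0.66, 0.09, -0.04],
    [0.77, 0.1, -0.046],
    [0.782, 0.103, -0.046],
    [0.782, 0.103, -0.046],
  ],
)

```text
t: 12.63
ee_pos: [566.1, 39.0, 95.3]
orientation: [-0.789, -0.06, 0.161]
ft_force: [-0.6, 0.7, -0.9]
width: 59.5
```

```bash
python3 -c "
from h import *
st()
plan(np.array([570,22,48]),Rt(9.3,45),True)
for n in('scene','top'): cv2.imwrite(f'pics/{n}6.png',ctrl.get_image(n)[:,:,::-1])
a=cv2.imread('pics/scene6.png')[150:270,250:394];b=cv2.imread('pics/top6.png')[130:250,250:394]
cv2.imwrite('pics/p6.png',cv2.resize(np.hstack([a,b]),(800,333),interpolation=2))"
```

```text
t 12.63 q [-0.3, 0.72, 1.71, 0.72, 1.23, -0.9] tcp [566.1, 39.0, 95.3] grasp [568.4, 25.9, 108.8] x [0.986, 0.166, -0.007] y [-0.122, 0.693, -0.711] F [-0.6, 0.7, -0.9] w 59.5
d [0.15, 4.04, -4.56] rot [0.005, -0.001, -0.008] rows 1.5
```

View pics/p6.png

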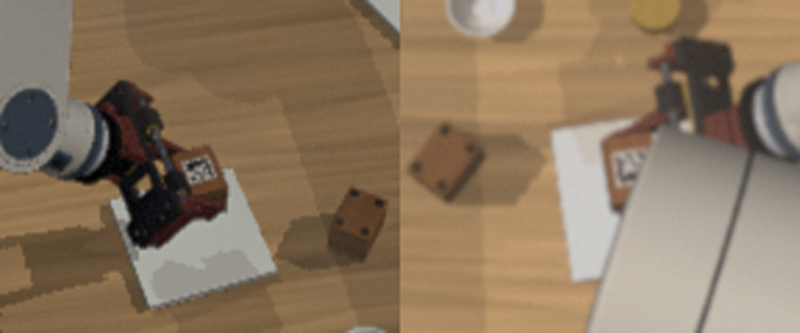

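Emit:
carry_out(
  delta_pos=[
    [0, 1, -1.2],
    [0.1, 2.2, -2.5],
    [0.15, 3.2, -3.7],
    [0.15, 4, -4.5],
    [0.15, 4.2, -4.7],
    [0.15, 4.4, -4.9],
    [0.15, 4.5, -5],
    [0.15, 4.6, -5.1],
    [0.15, 4.6, -5.1],
  ],
  rotation=[
    [0.005, 0, -0.008],
    [0.005, 0, -0.008],
    [0.005, 0, -0.008],
    [0.005, 0, -0.008],
    [0.005, 0, -0.008],
    [0.005, 0, -0.008],
    [0.005, 0, -0.008],
    [0.005, 0, -0.008],
    [0.005, 0, -0.008],
  ],
)

```text
t: 13.48
ee_pos: [569.9, 36.3, 30.2]
orientation: [-0.784, -0.07, 0.153]
ft_force: [0.9, -0.4, -2.0]
width: 59.8
```

```bash
python3 -c "
from h import *
st()"
```

```text
t 13.48 q [-0.31, 0.83, 1.7, 0.76, 1.16, -0.99] tcp [569.9, 36.3, 30.2] grasp [572.0, 23.0, 43.6] x [0.987, 0.163, 0.006] y [-0.111, 0.698, -0.708] F [0.9, -0.4, -2.0] w 59.8
```

Emit:
carry_out(
  delta_pos=[
    [0, 0.1, -0.1],
    [0, 0.2, -0.2],
    [0, 0.3, -0.3],
    [0, 0.4, -0.4],
    [0, 0.45, -0.45],
    [0, 0.45, -0.45],
  ],
  rotation=[
    [0, 0, 0],
    [0, 0, 0],
    [0, 0, 0],
    [0, 0, 0],
    [0, 0, 0],
    [0, 0, 0],
  ],
)

```text
t: 13.98
ee_pos: [569.7, 36.1, 23.8]
orientation: [-0.783, -0.069, 0.153]
ft_force: [-0.3, -2.3, 3.9]
width: 59.7
```

```bash
python3 -c "
from h import *
st()"
```

```text
t 13.98 q [-0.31, 0.84, 1.7, 0.76, 1.16, -1.0] tcp [569.7, 36.1, 23.8] grasp [571.9, 22.8, 37.2] x [0.987, 0.163, 0.006] y [-0.111, 0.699, -0.707] F [-0.3, -2.3, 3.9] w 59.7
```

Emit:
carry_out(
  delta_pos=[
    [0, 0.05, -0.05],
    [0, 0.1, -0.1],
    [0, 0.1, -0.1],
  ],
  rotation=[
    [0, 0, 0],
    [0, 0, 0],
    [0, 0, 0],
  ],
)

```text
t: 14.23
ee_pos: [569.8, 36.1, 23.8]
orientation: [-0.781, -0.07, 0.153]
ft_force: [-3.6, -4.3, 14.0]
width: 60.1
```

Emit:
carry_out(
  delta_pos=[
    [0, 0, 0],
    [0, -0.1, 0.1],
    [0, -0.1, 0.1],
    [0, -0.1, 0.1],
    [0, -0.1, 0.1],
    [0, -0.1, 0.1],
    [0, -0.1, 0.1],
  ],
  rotation=[
    [0, 0, 0],
    [0, 0, 0],
    [0, 0, 0],
    [0, 0, 0],
    [0, 0, 0],
    [0, 0, 0],
    [0, 0, 0],
  ],
  hand=0,
)

```text
t: 14.82
ee_pos: [569.6, 36.3, 23.2]
orientation: [-0.783, -0.069, 0.153]
ft_force: [-0.4, 0.4, -0.0]
width: 87.6
```

Emit:
carry_out(
  delta_pos=[
    [0, -2, 0],
    [0, -5, 0],
    [0, -8, 0],
    [0, -11, 0],
    [0, -14, 0],
    [0, -15, 0],
  ],
  rotation=[
    [0, 0, 0],
    [0, 0, 0],
    [0, 0, 0],
    [0, 0, 0],
    [0, 0, 0],
    [0, 0, 0],
  ],
)

```text
t: 15.32
ee_pos: [588.3, -71.5, 132.2]
orientation: [-0.786, -0.073, 0.149]
ft_force: [0.9, -0.7, 0.2]
width: 88.2
```

```bash
python3 -c "
from h import *
st()
plan(np.array([530,-180,260]),Rt(-5,0),True)
for n in('scene','top'): cv2.imwrite(f'pics/{n}7.png',ctrl.get_image(n)[:,:,::-1])
a=cv2.imread('pics/scene7.png')[190:280,270:378];b=cv2.imread('pics/top7.png')[155:245,285:393]
cv2.imwrite('pics/p7.png',cv2.resize(np.hstack([a,b]),(800,333),interpolation=2))"
```

```text
t 15.32 q [-0.45, 0.73, 1.57, 0.63, 1.39, -0.91] tcp [588.3, -71.5, 132.2] grasp [590.4, -84.7, 145.6] x [0.987, 0.161, 0.01] y [-0.107, 0.697, -0.709] F [0.9, -0.7, 0.2] w 88.2
d [-7.4, -14.66, 0.79] rot [-0.779, 0.24, -0.088] rows 6.6
```

View pics/p7.png

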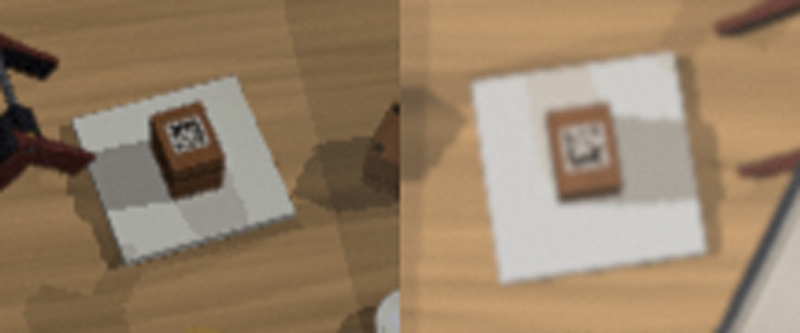

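```bash
python3 -c "
from h import *
for n in('top','scene'):
    I=cv2.imread(f'pics/{n}7.png'); 
print(w('scene',319.85,226.05,60),w('top',334.05,195.15,60))
# refine reader: foot circle/tube rim/handle top from first pictures (crop scale 6)
f=lambda x,y,u,v:(x/6+u-.42,y/6+v-.42)
print('rim top',w('top',*f(207,182,420,190),55),'scene',w('scene',*f(557-384,192,190,192),55))
print('tail top',w('top',*f(273,148,420,190),155),'scene',w('scene',*f(528-384,77,190,192),155))
print(tri([('top',*f(273,148,420,190)),('scene',*f(528-384,77,190,192))]))
print('foot top',w('top',*f(174,200,420,190),5),'scene',w('scene',*f(572-384,250,190,192),5))
"
```

```text
[571.43380656  30.54325445  60.        ] [568.64334244  29.42028533  60.        ]
rim top [ 508.11087345 -278.38981278   55.        ] scene [ 508.06062299 -274.9610639    55.        ]
tail top [ 507.41575957 -277.98101378  155.        ] scene [ 510.59665593 -274.59948984  155.        ]
(array([ 508.02601122, -276.72675078,  152.65908913]), array([7.12075122]), np.int32(3), array([1.41455873, 1.29291379, 0.57218661]))
foot top [ 507.08789571 -276.81690308    5.        ] scene [ 509.96968452 -274.48650917    5.        ]
```

Run:
```python
from h import *
T=cv2.imread("pics/top0.png");S=cv2.imread("pics/scene0.png")
t=cv2.resize(T[200:230,446:476],(400,400),interpolation=cv2.INTER_CUBIC);s=cv2.resize(S[195:225,201:231],(400,400),interpolation=cv2.INTER_CUBIC)
A=np.hstack([t,s]).astype(float)*1.8
cv2.imwrite("pics/r2.png",np.clip(A,0,255).astype(np.uint8))
```

```text
(no output)
```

View pics/r2.png

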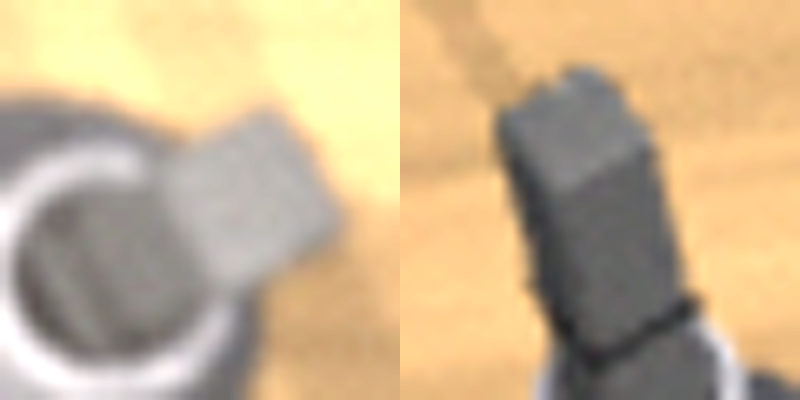

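Run:
```python
from h import *
k=400/30
a=np.array([w('top',x/k+446-.46,y/k+200-.46,155)[:2] for x,y in[(272,105),(345,220),(230,295),(160,178)]])
b=np.array([w('scene',x/k+201-.46,y/k+195-.46,155)[:2] for x,y in[(98,115),(190,65),(250,140),(155,195)]])
for X in(a,b):
    E=np.roll(X,-1,0)-X; print(X.round(1).tolist(),X.mean(0).round(1),np.linalg.norm(E,axis=1).round(1),np.degrees(np.arctan2(E[:,1],E[:,0])).round(1)%90)
```

```text
[[523.7, -280.6], [503.3, -292.6], [489.8, -272.0], [510.5, -260.4]] [ 506.8 -276.4] [23.7 24.7 23.7 24.1] [30.5 33.2 29.1 33.3]
[[503.3, -290.8], [492.5, -270.3], [515.6, -258.3], [527.4, -279.4]] [ 509.7 -274.7] [23.1 26.  24.2 26.7] [27.6 27.4 29.2 25.2]
```

Emit:
carry_out(
  delta_pos=[
    [-0.5, -3, 0],
    [-1.5, -6, 0],
    [-3, -9, 0.2],
    [-4, -12, 0.4],
    [-5, -14, 0.6],
    [-6.5, -14.7, 0.8],
    [-7.4, -14.7, 0.8],
    [-7.4, -14.7, 0.8],
    [-7.4, -14.7, 0.8],
  ],
  rotation=[
    [0, 0, 0],
    [-0.12, 0.03, -0.01],
    [-0.24, 0.07, -0.02],
    [-0.36, 0.11, -0.04],
    [-0.48, 0.15, -0.05],
    [-0.6, 0.18, -0.07],
    [-0.7, 0.22, -0.08],
    [-0.779, 0.24, -0.088],
    [-0.779, 0.24, -0.088],
  ],
)

```text
t: 16.17
ee_pos: [527.3, -174.2, 237.7]
orientation: [-1.569, 0.069, -0.059]
ft_force: [0.4, 0.7, -0.6]
width: 87.9
```

```bash
python3 -c "
from h import *
st()
plan(np.array([508.3,-275.8,240]),Rt(-60.5,0),True)
"
```

```text
t 16.17 q [-0.34, 0.31, 1.77, -0.0, 1.07, -0.26] tcp [527.3, -174.2, 237.7] grasp [527.4, -174.2, 256.7] x [0.997, -0.082, -0.007] y [-0.007, 0.001, -1.0] F [0.4, 0.7, -0.6] w 87.9
d [-1.05, 1.67, -10.28] rot [0.003, 0.974, -0.006] rows 7.8
```

Emit:
carry_out(
  delta_pos=[
    [-0.2, 0, -2],
    [-0.4, 0, -4],
    [-0.6, 0, -6],
    [-0.8, 0, -8],
    [-1, 0.5, -10.3],
    [-1, 1, -10.3],
    [-1, 1.6, -10.3],
    [-1, 1.6, -10.3],
    [-1, 1.6, -10.3],
    [-1, 1.6, -10.3],
  ],
  rotation=[
    [0, 0.12, 0],
    [0, 0.24, 0],
    [0, 0.36, 0],
    [0, 0.48, 0],
    [0, 0.6, 0],
    [0, 0.72, 0],
    [0, 0.84, 0],
    [0, 0.974, 0],
    [0, 0.974, 0],
    [0, 0.974, 0],
  ],
)

```text
t: 17.0
ee_pos: [509.7, -278.7, 221.0]
orientation: [-1.409, 0.828, -0.815]
ft_force: [-0.6, 0.8, 0.2]
width: 87.7
```

```bash
python3 -c "
from h import *
st()
plan(np.array([508.3,-275.8,125]),Rt(-60.5,0),True)
for n in('scene','top'): cv2.imwrite(f'pics/{n}8.png',ctrl.get_image(n)[:,:,::-1])
a=cv2.imread('pics/scene8.png')[140:260,150:294];b=cv2.imread('pics/top8.png')[160:280,390:534]
cv2.imwrite('pics/p8.png',cv2.resize(np.hstack([a,b]),(800,333),interpolation=2))"
```

```text
t 17.0 q [-0.52, 0.36, 1.73, 0.0, 1.06, 0.53] tcp [509.7, -278.7, 221.0] grasp [509.8, -278.8, 240.0] x [0.493, -0.87, -0.008] y [-0.007, 0.005, -1.0] F [-0.6, 0.8, 0.2] w 87.7
d [-0.23, 11.5, 0.06] rot [0.003, 0.001, -0.008] rows 2.8
```

View pics/p8.png

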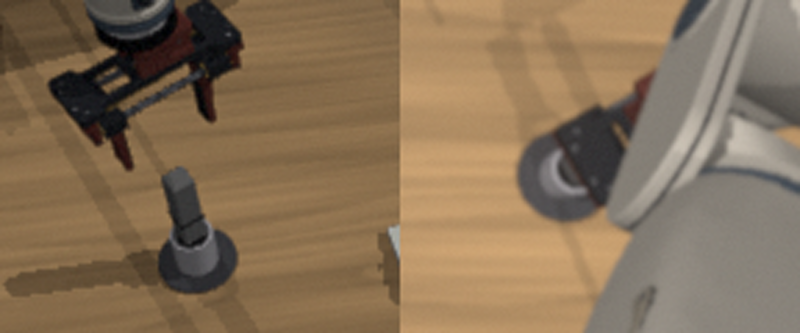

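Emit:
carry_out(
  delta_pos=[
    [-0.2, 2, 0],
    [-0.2, 4, 0],
    [-0.2, 6, 0],
    [-0.2, 8, 0],
    [-0.2, 10, 0],
    [-0.2, 11.3, 0],
    [-0.2, 11.5, 0],
    [-0.2, 11.5, 0],
    [-0.2, 11.5, 0],
  ],
  rotation=[
    [0, 0, -0.008],
    [0, 0, -0.008],
    [0, 0, -0.008],
    [0, 0, -0.008],
    [0, 0, -0.008],
    [0, 0, -0.008],
    [0, 0, -0.008],
    [0, 0, -0.008],
    [0, 0, -0.008],
  ],
)

```text
t: 17.85
ee_pos: [508.9, -277.4, 108.2]
orientation: [-1.413, 0.823, -0.826]
ft_force: [-0.0, -0.3, 0.5]
width: 87.6
```

```bash
python3 -c "
from h import *
st()
cv2.imwrite('pics/scene9.png',ctrl.get_image('scene')[:,:,::-1])
a=cv2.imread('pics/scene9.png')[160:250,180:288]
cv2.imwrite('pics/p9.png',cv2.resize(a,(720,600),interpolation=2))"
```

```text
t 17.85 q [-0.52, 0.51, 1.81, -0.01, 0.82, 0.54] tcp [508.9, -277.4, 108.2] grasp [508.9, -277.4, 127.2] x [0.491, -0.871, 0.004] y [-0.0, -0.005, -1.0] F [-0.0, -0.3, 0.5] w 87.6
```

View pics/p9.png

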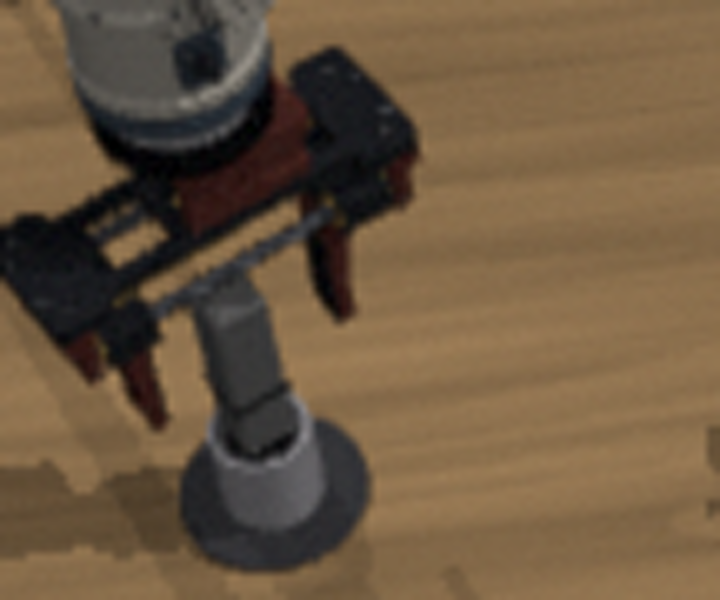

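Emit:
carry_out(
  delta_pos=[
    [0, 0, 0],
    [0, 0, 0],
    [0, 0, 0],
    [0, 0, 0],
    [0, 0, 0],
    [0, 0, 0],
    [0, 0, 0],
    [0, 0, 0],
    [0, 0, 0],
    [0, 0, 0],
    [0, 0, 0],
    [0, 0, 0],
  ],
  rotation=[
    [0, 0, 0],
    [0, 0, 0],
    [0, 0, 0],
    [0, 0, 0],
    [0, 0, 0],
    [0, 0, 0],
    [0, 0, 0],
    [0, 0, 0],
    [0, 0, 0],
    [0, 0, 0],
    [0, 0, 0],
    [0, 0, 0],
  ],
  hand=255,
)

```text
t: 18.9
ee_pos: [508.4, -277.3, 107.5]
orientation: [-1.413, 0.824, -0.827]
ft_force: [0.1, -0.7, -0.6]
width: 28.0
```

```bash
python3 -c "
from h import *
st()
plan(np.array([508.9,-277.4,240]),Rt(-60.5,0),True)"
```

```text
t 18.9 q [-0.52, 0.51, 1.81, -0.01, 0.82, 0.55] tcp [508.4, -277.3, 107.5] grasp [508.4, -277.2, 126.5] x [0.489, -0.872, 0.004] y [-0.001, -0.005, -1.0] F [0.1, -0.7, -0.6] w 28.0
d [0.07, -11.35, 0.01] rot [0.003, -0.004, 0.004] rows 2.7
```

Emit:
carry_out(
  delta_pos=[
    [0, -1, 0],
    [0, -2.5, 0],
    [0, -4.5, 0],
    [0, -7, 0],
    [0, -10, 0],
    [0, -13, 0],
    [0, -15, 0],
    [0, -15, 0],
    [0, -15, 0],
  ],
  rotation=[
    [0, 0, 0],
    [0, 0, 0],
    [0, 0, 0],
    [0, 0, 0],
    [0, 0, 0],
    [0, 0, 0],
    [0, 0, 0],
    [0, 0, 0],
    [0, 0, 0],
  ],
)

```text
t: 19.65
ee_pos: [508.8, -276.8, 258.7]
orientation: [-1.413, 0.822, -0.829]
ft_force: [-1.0, -0.7, -2.5]
width: 27.9
```

```bash
python3 -c "
from h import *
st()
plan(np.array([570,29,260]),Rt(-60.5,0))
plan(np.array([570,29,260]),Rt(-45,0))
for n in('scene','top'): cv2.imwrite(f'pics/{n}10.png',ctrl.get_image(n)[:,:,::-1])
a=cv2.imread('pics/scene10.png')[140:260,150:294];b=cv2.imread('pics/top10.png')[160:280,390:534]
cv2.imwrite('pics/p10.png',cv2.resize(np.hstack([a,b]),(800,333),interpolation=2))"
```

```text
t 19.65 q [-0.52, 0.31, 1.7, -0.0, 1.12, 0.55] tcp [508.8, -276.8, 258.7] grasp [508.8, -276.7, 277.7] x [0.489, -0.872, 0.006] y [0.001, -0.006, -1.0] F [-1.0, -0.7, -2.5] w 27.9
d [-23.67, -0.3, 20.3] rot [0.002, -0.003, 0.006] rows 7.5
d [-23.67, -0.3, 20.3] rot [0.003, -0.274, 0.005] rows 7.5
```

View pics/p10.png

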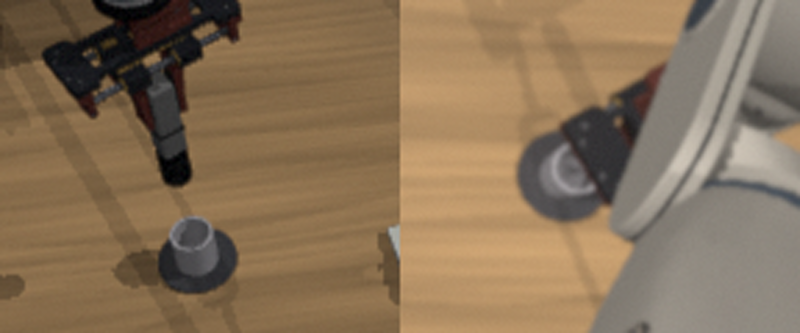

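Reader is out of the stand, held vertical. Next I'll carry it over the label, keeping its orientation.

Emit:
carry_out(
  delta_pos=[
    [-1.5, 0, 1.3],
    [-4, 0, 3.4],
    [-7, 0, 6],
    [-10, 0, 8.6],
    [-13, 0, 11.1],
    [-16, 0, 13.7],
    [-19, 0, 16.3],
    [-21.5, 0, 18.4],
    [-23, 0, 19.7],
    [-23.7, 0, 20.3],
    [-23.7, 0, 20.3],
    [-23.7, 0, 20.3],
  ],
  rotation=[
    [0, 0, 0],
    [0, 0, 0],
    [0, 0, 0],
    [0, 0, 0],
    [0, 0, 0],
    [0, 0, 0],
    [0, 0, 0],
    [0, 0, 0],
    [0, 0, 0],
    [0, 0, 0],
    [0, 0, 0],
    [0, 0, 0],
  ],
)

```text
t: 20.75
ee_pos: [568.9, 29.0, 254.8]
orientation: [-1.415, 0.825, -0.825]
ft_force: [-0.1, 0.6, -1.1]
width: 27.9
```

```bash
python3 -c "
from h import *
st()
plan(np.array([570,29,235]),Rt(-60.5,0))
for n in('scene','top'): cv2.imwrite(f'pics/{n}11.png',ctrl.get_image(n)[:,:,::-1])
a=cv2.imread('pics/scene11.png')[160:280,250:394];b=cv2.imread('pics/top11.png')[130:250,270:414]
cv2.imwrite('pics/p11.png',cv2.resize(np.hstack([a,b]),(800,333),interpolation=2))"
```

```text
t 20.75 q [0.03, 0.31, 1.72, -0.01, 1.11, 1.09] tcp [568.9, 29.0, 254.8] grasp [568.9, 29.1, 273.8] x [0.49, -0.872, 0.003] y [-0.003, -0.005, -1.0] F [-0.1, 0.6, -1.1] w 27.9
d [0.05, 1.98, 0.11] rot [0.005, -0.003, 0.003] rows 0.5
```

View pics/p11.png

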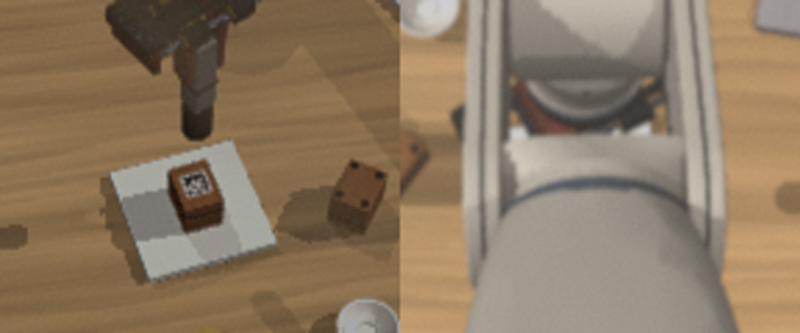

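```bash
python3 -c "
from h import *
print(px('scene',[[568.9,29,152.3],[570,30,60]]))
I=cv2.imread('pics/scene11.png')[195:240,295:349]
cv2.imwrite('pics/p12.png',np.clip(cv2.resize(I,(720,600),interpolation=2)*1.5,0,255).astype(np.uint8))"
```

```text
[[319.48005041 207.2156374 ]
 [319.59548448 225.69473156]]
```

View pics/p12.png

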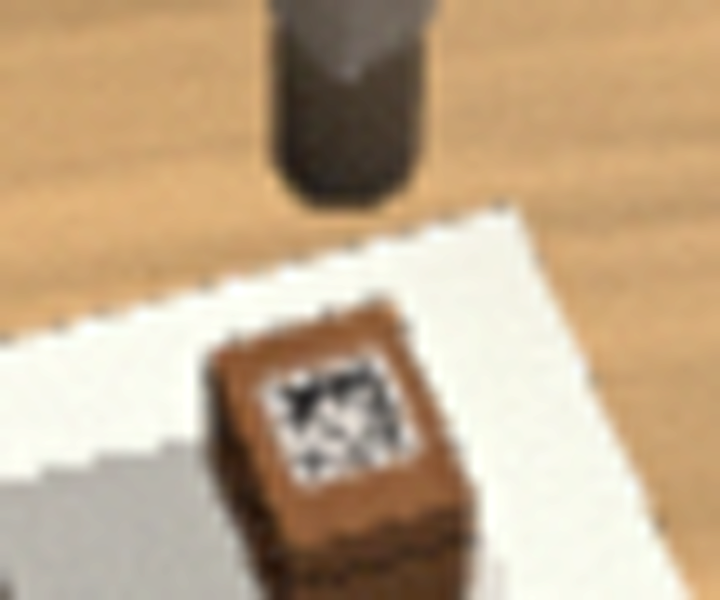

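Emit:
carry_out(
  delta_pos=[
    [0.1, 0.5, 0.1],
    [0.1, 1.2, 0.2],
    [0.1, 1.8, 0.2],
    [0.1, 2, 0.2],
    [0.1, 2, 0.2],
    [0.1, 2, 0.2],
    [0.1, 2, 0.2],
    [0.1, 2, 0.2],
    [0.1, 2, 0.2],
    [0.1, 2, 0.2],
    [0.1, 2, 0.2],
    [0.1, 2, 0.2],
  ],
  rotation=[
    [0, 0, 0],
    [0, 0, 0],
    [0, 0, 0],
    [0, 0, 0],
    [0, 0, 0],
    [0, 0, 0],
    [0, 0, 0],
    [0, 0, 0],
    [0, 0, 0],
    [0, 0, 0],
    [0, 0, 0],
    [0, 0, 0],
  ],
)

```text
t: 21.85
ee_pos: [571.8, 29.5, 236.2]
orientation: [-1.413, 0.824, -0.827]
ft_force: [0.9, -0.3, -1.6]
width: 28.0
```

Emit:
carry_out(
  delta_pos=[
    [0, 0, 0],
    [0, 0, 0],
    [0, 0, 0],
    [0, 0, 0],
    [0, 0, 0],
    [0, 0, 0],
    [0, 0, 0],
    [0, 0, 0],
    [0, 0, 0],
    [0, 0, 0],
    [0, 0, 0],
    [0, 0, 0],
  ],
  rotation=[
    [0, 0, 0],
    [0, 0, 0],
    [0, 0, 0],
    [0, 0, 0],
    [0, 0, 0],
    [0, 0, 0],
    [0, 0, 0],
    [0, 0, 0],
    [0, 0, 0],
    [0, 0, 0],
    [0, 0, 0],
    [0, 0, 0],
  ],
)

```text
t: 22.85
ee_pos: [571.8, 29.4, 236.1]
orientation: [-1.413, 0.824, -0.827]
ft_force: [-1.3, 0.0, -1.9]
width: 27.9
```

```bash
python3 -c "
from h import *
st()
print(ctrl.get_obs()['qvel'].round(4))
I=ctrl.get_image('scene')[:,:,::-1]; cv2.imwrite('pics/scene13.png',I)
cv2.imwrite('pics/p13.png',np.clip(cv2.resize(I[180:240,285:357],(720,600),interpolation=2)*1.5,0,255).astype(np.uint8))"
```

```text
t 22.85 q [0.03, 0.33, 1.74, -0.01, 1.08, 1.09] tcp [571.8, 29.4, 236.1] grasp [571.8, 29.5, 255.1] x [0.489, -0.872, 0.004] y [-0.001, -0.005, -1.0] F [-1.3, 0.0, -1.9] w 27.9
[-0.0002 -0.0011  0.0002 -0.0004 -0.0023 -0.0009]
```

View pics/p13.png

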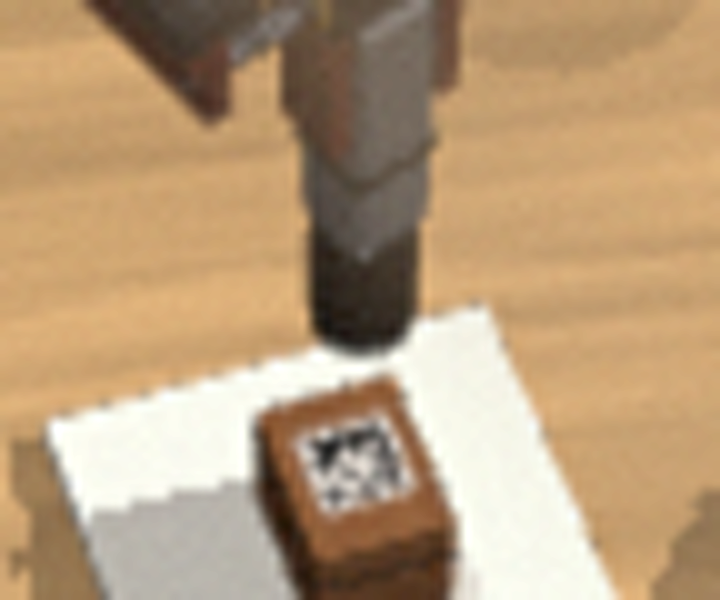

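```bash
python3 -c "
from h import *
c=np.array([[571.8+16*np.cos(a),29.4+16*np.sin(a),133.6] for a in np.linspace(0,6.28,60)])
p=(px('scene',c)-[285,180]+.45)*10
print(p.min(0),p.max(0), (px('scene',[570,30,60])-[285,180]+.45)*10)
plan(np.array([508.4,-277.3,258]),Rt(-60.7,0))"
```

```text
[297.40507914 279.29192646] [406.09284012 366.45688034] [[350.45484482 461.44731561]]
d [23.65, -2.04, -20.54] rot [0.003, 0.0, 0.004] rows 7.5
```

Emit:
carry_out(
  delta_pos=[
    [0.15, 0, 0.15],
    [0.25, 0, 0.3],
    [0.25, 0, 0.3],
    [0.25, 0, 0.3],
    [0.25, 0, 0.3],
    [0.25, 0, 0.3],
    [0.25, 0, 0.3],
    [0.25, 0, 0.3],
    [0.25, 0, 0.3],
    [0.25, 0, 0.3],
    [0.25, 0, 0.3],
    [0.25, 0, 0.3],
  ],
  rotation=[
    [0, 0, 0],
    [0, 0, 0],
    [0, 0, 0],
    [0, 0, 0],
    [0, 0, 0],
    [0, 0, 0],
    [0, 0, 0],
    [0, 0, 0],
    [0, 0, 0],
    [0, 0, 0],
    [0, 0, 0],
    [0, 0, 0],
  ],
)

```text
t: 23.9
ee_pos: [575.6, 28.7, 236.1]
orientation: [-1.413, 0.824, -0.827]
ft_force: [0.3, -0.0, -1.3]
width: 27.8
```

Emit:
carry_out(
  delta_pos=[
    [0, 0, 0],
    [0, 0, 0],
    [0, 0, 0],
    [0, 0, 0],
    [0, 0, 0],
    [0, 0, 0],
    [0, 0, 0],
    [0, 0, 0],
    [0, 0, 0],
    [0, 0, 0],
    [0, 0, 0],
    [0, 0, 0],
  ],
  rotation=[
    [0, 0, 0],
    [0, 0, 0],
    [0, 0, 0],
    [0, 0, 0],
    [0, 0, 0],
    [0, 0, 0],
    [0, 0, 0],
    [0, 0, 0],
    [0, 0, 0],
    [0, 0, 0],
    [0, 0, 0],
    [0, 0, 0],
  ],
)

```text
t: 24.9
ee_pos: [575.6, 28.7, 236.1]
orientation: [-1.413, 0.824, -0.827]
ft_force: [0.6, 0.2, -1.3]
width: 28.1
```

```bash
python3 -c "
from h import *
st()
plan(np.array([508.4,-277.3,258]),Rt(-60.7,0))"
```

```text
t 24.9 q [0.03, 0.34, 1.73, -0.01, 1.08, 1.09] tcp [575.6, 28.7, 236.1] grasp [575.6, 28.8, 255.1] x [0.489, -0.872, 0.004] y [-0.001, -0.005, -1.0] F [0.6, 0.2, -1.3] w 28.1
d [23.4, -2.04, -20.84] rot [0.003, 0.0, 0.004] rows 7.5
```

Held for a second spell. Now back over the stand.

Emit:
carry_out(
  delta_pos=[
    [0, -1, 0],
    [1.5, -2, -1.3],
    [4, -2, -3.5],
    [7, -2, -6.2],
    [10, -2, -8.9],
    [13, -2, -11.6],
    [16, -2, -14.2],
    [19, -2, -17],
    [21.5, -2, -19.1],
    [23, -2, -20.5],
    [23.4, -2, -20.8],
    [23.4, -2, -20.8],
  ],
  rotation=[
    [0, 0, 0],
    [0, 0, 0],
    [0, 0, 0],
    [0, 0, 0],
    [0, 0, 0],
    [0, 0, 0],
    [0, 0, 0],
    [0, 0, 0],
    [0, 0, 0],
    [0, 0, 0],
    [0, 0, 0],
    [0, 0, 0],
  ],
)

```text
t: 25.9
ee_pos: [508.6, -278.4, 258.1]
orientation: [-1.412, 0.826, -0.829]
ft_force: [-0.0, 0.6, -0.8]
width: 28.0
```

```bash
python3 -c "
from h import *
st()
plan(np.array([508.4,-277.3,163]),Rt(-60.7,0))"
```

```text
t 25.9 q [-0.52, 0.32, 1.7, -0.0, 1.12, 0.55] tcp [508.6, -278.4, 258.1] grasp [508.6, -278.3, 277.1] x [0.487, -0.873, 0.004] y [-0.0, -0.005, -1.0] F [-0.0, 0.6, -0.8] w 28.0
d [-0.14, 9.51, 0.06] rot [0.003, -0.003, 0.004] rows 2.3
```

Emit:
carry_out(
  delta_pos=[
    [-0.1, 2, 0.1],
    [-0.1, 4, 0.1],
    [-0.1, 6, 0.1],
    [-0.1, 8, 0.1],
    [-0.1, 9.3, 0.1],
    [-0.1, 9.3, 0.1],
    [-0.1, 9.3, 0.1],
    [-0.1, 9.3, 0.1],
  ],
  rotation=[
    [0, 0, 0],
    [0, 0, 0],
    [0, 0, 0],
    [0, 0, 0],
    [0, 0, 0],
    [0, 0, 0],
    [0, 0, 0],
    [0, 0, 0],
  ],
)

```text
t: 26.57
ee_pos: [510.0, -275.6, 165.6]
orientation: [-1.413, 0.822, -0.827]
ft_force: [0.8, 0.6, -1.4]
width: 27.8
```

```bash
python3 -c "
from h import *
st()
plan(np.array([508.4,-277.3,108]),Rt(-60.7,0))
I=ctrl.get_image('scene')[:,:,::-1]; cv2.imwrite('pics/scene14.png',I)
cv2.imwrite('pics/p14.png',np.clip(cv2.resize(I[190:250,185:257],(720,600),interpolation=2)*1.5,0,255).astype(np.uint8))"
```

```text
t 26.57 q [-0.51, 0.43, 1.78, -0.01, 0.93, 0.55] tcp [510.0, -275.6, 165.6] grasp [510.0, -275.5, 184.6] x [0.49, -0.872, 0.005] y [0.0, -0.005, -1.0] F [0.8, 0.6, -1.4] w 27.8
d [0.04, 5.76, -0.21] rot [0.002, 0.001, 0.005] rows 1.4
```

View pics/p14.png

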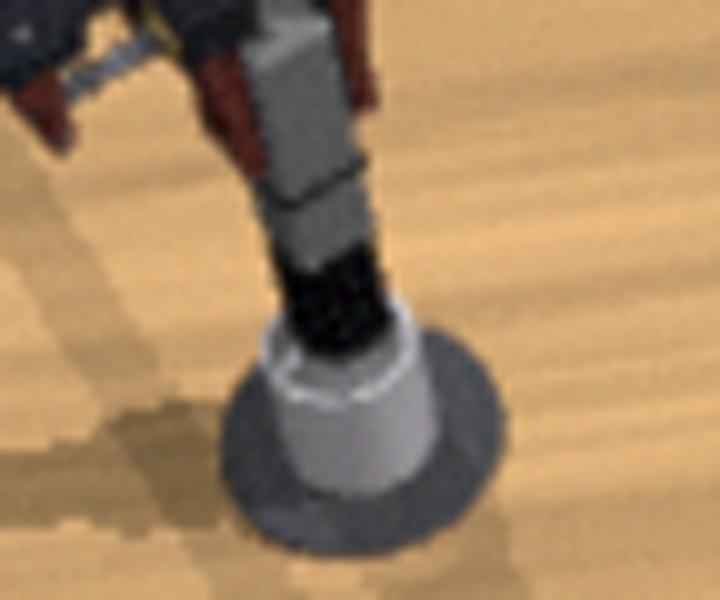

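Emit:
carry_out(
  delta_pos=[
    [0, 0, -0.2],
    [0.04, 0.3, -0.2],
    [0.04, 0.6, -0.2],
    [0.04, 0.9, -0.2],
    [0.04, 1.2, -0.2],
    [0.04, 1.5, -0.2],
    [0.04, 1.5, -0.2],
  ],
  rotation=[
    [0, 0, 0],
    [0, 0, 0],
    [0, 0, 0],
    [0, 0, 0],
    [0, 0, 0],
    [0, 0, 0],
    [0, 0, 0],
  ],
)

```text
t: 27.2
ee_pos: [507.0, -277.3, 148.7]
orientation: [-1.413, 0.825, -0.826]
ft_force: [-0.4, -0.0, -2.0]
width: 27.9
```

```bash
python3 -c "
from h import *
st()
plan(np.array([508.4,-277.3,110]),Rt(-60.7,0))
I=ctrl.get_image('scene')[:,:,::-1]; cv2.imwrite('pics/scene15.png',I)
cv2.imwrite('pics/p15.png',np.clip(cv2.resize(I[190:250,185:257],(720,600),interpolation=2)*1.5,0,255).astype(np.uint8))"
```

```text
t 27.2 q [-0.52, 0.45, 1.79, -0.01, 0.9, 0.54] tcp [507.0, -277.3, 148.7] grasp [507.1, -277.3, 167.7] x [0.489, -0.872, 0.002] y [-0.002, -0.004, -1.0] F [-0.4, -0.0, -2.0] w 27.9
d [0.05, 3.87, 0.14] rot [0.004, -0.0, 0.002] rows 0.9
```

View pics/p15.png

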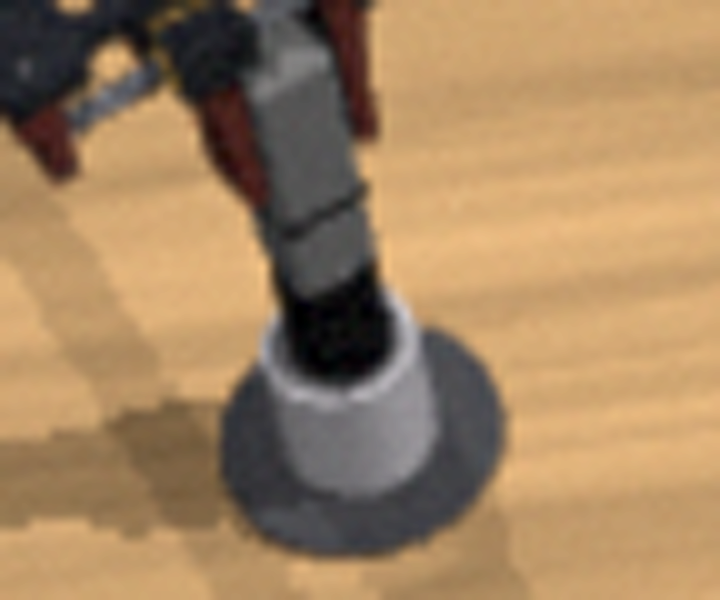

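Nose is inside the rim with no side force. I'll lower it in steps and check the force.

Emit:
carry_out(
  delta_pos=[
    [0.05, 0.4, 0.1],
    [0.05, 0.9, 0.1],
    [0.05, 1.4, 0.1],
    [0.05, 1.9, 0.1],
    [0.05, 2.4, 0.1],
    [0.05, 2.8, 0.1],
    [0.05, 2.8, 0.1],
  ],
  rotation=[
    [0, 0, 0],
    [0, 0, 0],
    [0, 0, 0],
    [0, 0, 0],
    [0, 0, 0],
    [0, 0, 0],
    [0, 0, 0],
  ],
)

```text
t: 27.83
ee_pos: [508.0, -277.3, 120.4]
orientation: [-1.413, 0.826, -0.825]
ft_force: [0.0, 0.1, -1.6]
width: 28.1
```

```bash
python3 -c "
from h import *
st()
plan(np.array([508.4,-277.3,107.5]),Rt(-60.7,0))"
```

```text
t 27.83 q [-0.52, 0.49, 1.8, -0.01, 0.85, 0.55] tcp [508.0, -277.3, 120.4] grasp [508.0, -277.2, 139.4] x [0.489, -0.872, 0.002] y [-0.003, -0.004, -1.0] F [0.0, 0.1, -1.6] w 28.1
d [0.02, 1.29, 0.04] rot [0.004, 0.0, 0.002] rows 0.3
```

Emit:
carry_out(
  delta_pos=[
    [0, 0.3, 0],
    [0, 0.6, 0],
    [0, 0.9, 0],
    [0, 1.1, 0],
    [0, 1.2, 0],
    [0, 1.25, 0],
    [0, 1.3, 0],
    [0, 1.3, 0],
  ],
  rotation=[
    [0, 0, 0],
    [0, 0, 0],
    [0, 0, 0],
    [0, 0, 0],
    [0, 0, 0],
    [0, 0, 0],
    [0, 0, 0],
    [0, 0, 0],
  ],
)

```text
t: 28.5
ee_pos: [508.6, -277.7, 108.5]
orientation: [-1.413, 0.824, -0.827]
ft_force: [-0.4, 0.2, -0.7]
width: 27.7
```

```bash
python3 -c "
from h import *
st()"
```

```text
t 28.5 q [-0.52, 0.51, 1.81, -0.01, 0.82, 0.55] tcp [508.6, -277.7, 108.5] grasp [508.6, -277.6, 127.5] x [0.489, -0.872, 0.004] y [-0.001, -0.005, -1.0] F [-0.4, 0.2, -0.7] w 27.7
```

Emit:
carry_out(
  delta_pos=[
    [0, 0.05, 0],
    [0, 0.1, 0],
    [0, 0.12, 0],
    [0, 0.12, 0],
  ],
  rotation=[
    [0, 0, 0],
    [0, 0, 0],
    [0, 0, 0],
    [0, 0, 0],
  ],
)

```text
t: 28.83
ee_pos: [508.7, -277.7, 107.5]
orientation: [-1.413, 0.824, -0.827]
ft_force: [0.0, -0.4, -0.9]
width: 27.6
```

Emit:
carry_out(
  delta_pos=[
    [0, 0, 0],
    [0, 0, 0],
    [0, 0, 0],
    [0, 0, 0],
    [0, 0, 0],
    [0, 0, 0],
    [0, 0, 0],
    [0, 0, 0],
  ],
  rotation=[
    [0, 0, 0],
    [0, 0, 0],
    [0, 0, 0],
    [0, 0, 0],
    [0, 0, 0],
    [0, 0, 0],
    [0, 0, 0],
    [0, 0, 0],
  ],
  hand=0,
)

```text
t: 29.5
ee_pos: [508.6, -277.7, 107.4]
orientation: [-1.413, 0.824, -0.827]
ft_force: [0.1, 0.3, 0.2]
width: 77.8
```

Emit:
carry_out(
  delta_pos=[
    [0, -1, 0],
    [0, -3, 0],
    [0, -6, 0],
    [0, -9, 0],
    [0, -12, 0],
    [0, -15, 0],
    [0, -18, 0],
    [0, -18, 0],
    [0, -18, 0],
  ],
  rotation=[
    [0, 0, 0],
    [0, 0, 0],
    [0, 0, 0],
    [0, 0, 0],
    [0, 0, 0],
    [0, 0, 0],
    [0, 0, 0],
    [0, 0, 0],
    [0, 0, 0],
  ],
)

```text
t: 30.25
ee_pos: [509.6, -277.3, 290.0]
orientation: [-1.413, 0.82, -0.83]
ft_force: [-0.1, -0.8, -0.7]
width: 88.3
```

```bash
python3 -c "
from h import *
st()
I=ctrl.get_image('scene')[:,:,::-1]; cv2.imwrite('pics/scene16.png',I)
a=I[190:250,185:257];b=I[195:255,285:357]
cv2.imwrite('pics/p16.png',np.clip(cv2.resize(np.hstack([a,b]),(800,333),interpolation=2)*1.4,0,255).astype(np.uint8))"
```

```text
t 30.25 q [-0.52, 0.28, 1.67, -0.0, 1.18, 0.54] tcp [509.6, -277.3, 290.0] grasp [509.5, -277.2, 309.0] x [0.489, -0.872, 0.008] y [0.003, -0.007, -1.0] F [-0.1, -0.8, -0.7] w 88.3
```

View pics/p16.png

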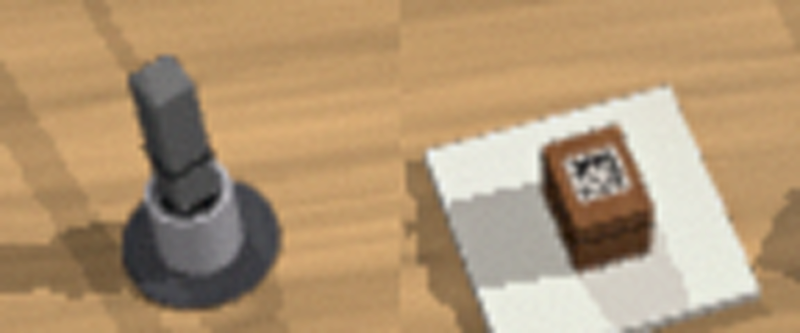

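View pics/scene16.png

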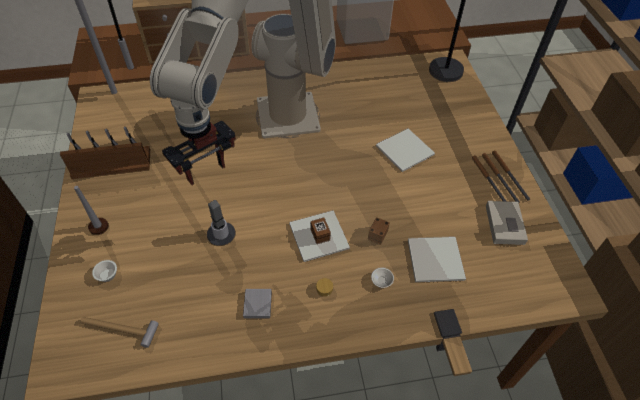

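```bash
python3 -c "
from h import *
st(); print(ctrl.close_job()); st()"
```

```text
t 30.3 q [-0.52, 0.29, 1.67, -0.0, 1.18, 0.54] tcp [508.7, -276.8, 288.0] grasp [508.7, -276.7, 307.0] x [0.489, -0.872, 0.005] y [0.0, -0.005, -1.0] F [-0.3, 1.1, -0.6] w 87.8
the job is handed in; nothing more can be done
None
the job is handed in; nothing more can be done
```

I finished the job and handed it in at about 30 s of the 72 s allowed. The hand-in gave no verdict, so what follows is only what I could see and measure.

- **Box:** I turned it over in two 90° steps, setting it on its side on the bench in between. It now sits label up on the right-hand tile. The label centre measured about (570, 30) mm against a tile centre of about (568, 26) mm.
- **Reader:** I held it about 7 cm above the label, pointing straight down. I then moved it about 4 mm, because the picture suggested it was a few millimetres off centre, and held it again. Each hold lasted over a second, and the nose never touched the box.
- **Return to stand:** the reader went back in nose down with no side force. The last picture shows it upright in its stand as at the start, with the gripper open and clear.
- **Other objects:** the last picture shows the dish, tin and steel block where they began.

**Disagreements:** the two cameras disagreed by about 3 mm throughout, so I mostly used their mean. During the first hold the nose showed about 1.8 pixels away from where I had calculated it, an offset of at most 6 mm against the 12 mm allowed. I did not take a picture during the second hold.

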